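# Load the cassette reader and tap every cassette home

### The job

Swing the red lever fully open to lift the reader's shutter, lay every white test cassette in a lane of its own, and with the hand-held pusher nudge each one under the hood in small gentle taps until it is right up against the stop you cannot see. When all of them are home, swing the lever fully closed, and leave the pusher lying on its blue mat; do not move the other things on the bench, do not ram the cassettes, and never push a cassette with the fingers once it is under the hood.

Things in the scene. Friction and masses are not known exactly. Their poses are not given: they have to be found in the camera images.
- reader: Fixed white cassette reader, 310 mm wide. Origin: table level, mid-width, below the hood's front face; x points into the reader, z up. Loading apron x -100 to 0 mm: floor 8 mm over the table, four lanes along x at y -90, -30, +30, +90 mm, each 32 mm wide, between flat ribs whose tops are 13 mm over the table. Hood x 0 to 140; behind it a housing x 140 to 270, 118 mm high.
- hood_mouth (a point): Middle of the hood's front face, between the mouths of lanes 2 and 3, at lane floor height (8 mm over the table). Hood: underside 32 mm, top 72 mm over the table, so 24 mm headroom over the lane floors, which run on level under it; walls part the lanes there (34 mm wide).
- shutter_mid (a point): Middle of the lower edge of the orange shutter bar, 7 mm thick, 296 mm wide, 26 mm high, which hangs just before the hood's face (reader x -8.5 to -1.5 mm) across all four mouths. Lever closed: lower edge 14 mm over the table, mouths blocked. Lever open: raised 24 mm, clear of cassettes and pusher. It moves with the lever.
- lever (a joint): Red quarter-turn lever on the hood roof, upright hinge. 0 = closed (points to the robot, reader -x), 1.571 = open (points along reader +y); turns clockwise seen from above to open. Rigid end stops; friction 0.1 Nm (1.5 N at the post) keeps it where it is left. 70 mm from hinge axis to post; arm 16 mm wide, 78 to 88 mm over the table.
- lever_post (a point): Top centre of the round red upright post at the end of the lever: 18 mm diameter, its top 122 mm above the table, free to be gripped for the top 34 mm.
- lever_axis (a point): Point on the lever's hinge axis, 122 mm above the table, at reader x +45 mm, y 0.
- mat: Fixed blue fabric mat, 190 x 100 x 3 mm, long side along its x. Origin under its centre. The pusher's resting place.
- pusher: Loose hand pusher, about 70 g, 133 mm long, flat underside, lying on the mat. Black handle x -47.5 to +37.5 mm, 26 mm wide, 24 mm high; aluminium nose x +35 to +80, 14 mm wide; orange foot at the tip, 24 mm wide, flat end at x +85 mm. Nose and foot are 10 mm high, level with the underside. Origin: in the underside, at the middle of the grip; z up.
- stop_1: Fixed brass stop block inside lane 1, hidden under the hood, 10 x 30 x 20 mm, origin under its centre; axes as the reader's. Its front face (5 mm before its origin) lies 86 to 100 mm behind the hood's front face, different in each lane. A seated cassette's centre is 37 mm before this origin and the cassette's rear end is then 22 to 36 mm inside the hood.
- stop_2: Fixed brass stop block inside lane 2, hidden under the hood, 10 x 30 x 20 mm, origin under its centre; axes as the reader's. Its front face (5 mm before its origin) lies 86 to 100 mm behind the hood's front face, different in each lane. A seated cassette's centre is 37 mm before this origin and the cassette's rear end is then 22 to 36 mm inside the hood.
- stop_3: Fixed brass stop block inside lane 3, hidden under the hood, 10 x 30 x 20 mm, origin under its centre; axes as the reader's. Its front face (5 mm before its origin) lies 86 to 100 mm behind the hood's front face, different in each lane. A seated cassette's centre is 37 mm before this origin and the cassette's rear end is then 22 to 36 mm inside the hood.
- stop_4: Fixed brass stop block inside lane 4, hidden under the hood, 10 x 30 x 20 mm, origin under its centre; axes as the reader's. Its front face (5 mm before its origin) lies 86 to 100 mm behind the hood's front face, different in each lane. A seated cassette's centre is 37 mm before this origin and the cassette's rear end is then 22 to 36 mm inside the hood.
- cassette_a: White test cassette with a green label patch, plain block 64 x 28 x 18 mm (x, y, z), 30 to 65 g, loose, lying flat on the table to the robot's left at the start. Origin: centre of its underside, long side along x. Fits any lane either way round. May be absent.
- cassette_b: White test cassette with a yellow label patch, plain block 64 x 28 x 18 mm (x, y, z), 30 to 65 g, loose, lying flat on the table to the robot's left at the start. Origin: centre of its underside, long side along x. Fits any lane either way round. May be absent.
- cassette_c: White test cassette with a blue label patch, plain block 64 x 28 x 18 mm (x, y, z), 30 to 65 g, loose, lying flat on the table to the robot's left at the start. Origin: centre of its underside, long side along x. Fits any lane either way round. May be absent.
- cassette_d: White test cassette with a red label patch, plain block 64 x 28 x 18 mm (x, y, z), 30 to 65 g, loose, lying flat on the table to the robot's left at the start. Origin: centre of its underside, long side along x. Fits any lane either way round. May be absent.
- tube_rack: Green tube rack, 110 x 75 x 45 mm. Bystander, loose, origin under its centre: not part of the job.
- tip_box: Orange pipette tip box with clear lid, 120 x 85 x 68 mm. Bystander, loose, origin under its centre: not part of the job.
- reagent_bottle: Amber reagent bottle, 56 mm diameter, 75 mm high. Bystander, loose, origin under its centre: not part of the job.
- specimen_jar: Specimen jar with yellow lid, 52 mm diameter, 55 mm high. Bystander, loose, origin under its centre: not part of the job.
- timer: White bench timer, 50 x 50 x 22 mm. Bystander, loose, origin under its centre: not part of the job.
- vortex_mixer: White round vortex mixer, 100 mm diameter, 74 mm high. Bystander, loose, origin under its centre: not part of the job.
Not all that is in view belongs to the job. Leave any orange look-alike of the cassette_a alone. Of the things that look like the pusher, take the one that is nearest to the robot's base at the start.

How it is judged:
On the way, in this order (a step that is already met when the one before it is completed fails the run):
1. the lever is fully open (value of joint lever above 1.47 rad), for 0.2 s.
2. with the lever still open, every cassette is against the stop of a lane (((x of cassette_a in the frame of stop_1 between -0.0395 and -0.034 m and y of cassette_a in the frame of stop_1 between -0.012 and 0.012 m) or (x of cassette_a in the frame of stop_2 between -0.0395 and -0.034 m and y of cassette_a in the frame of stop_2 between -0.012 and 0.012 m) or (x of cassette_a in the frame of stop_3 between -0.0395 and -0.034 m and y of cassette_a in the frame of stop_3 between -0.012 and 0.012 m) or (x of cassette_a in the frame of stop_4 between -0.0395 and -0.034 m and y of cassette_a in the frame of stop_4 between -0.012 and 0.012 m)) and ((x of cassette_b in the frame of stop_1 between -0.0395 and -0.034 m and y of cassette_b in the frame of stop_1 between -0.012 and 0.012 m) or (x of cassette_b in the frame of stop_2 between -0.0395 and -0.034 m and y of cassette_b in the frame of stop_2 between -0.012 and 0.012 m) or (x of cassette_b in the frame of stop_3 between -0.0395 and -0.034 m and y of cassette_b in the frame of stop_3 between -0.012 and 0.012 m) or (x of cassette_b in the frame of stop_4 between -0.0395 and -0.034 m and y of cassette_b in the frame of stop_4 between -0.012 and 0.012 m)) and ((x of cassette_c in the frame of stop_1 between -0.0395 and -0.034 m and y of cassette_c in the frame of stop_1 between -0.012 and 0.012 m) or (x of cassette_c in the frame of stop_2 between -0.0395 and -0.034 m and y of cassette_c in the frame of stop_2 between -0.012 and 0.012 m) or (x of cassette_c in the frame of stop_3 between -0.0395 and -0.034 m and y of cassette_c in the frame of stop_3 between -0.012 and 0.012 m) or (x of cassette_c in the frame of stop_4 between -0.0395 and -0.034 m and y of cassette_c in the frame of stop_4 between -0.012 and 0.012 m)) and ((x of cassette_d in the frame of stop_1 between -0.0395 and -0.034 m and y of cassette_d in the frame of stop_1 between -0.012 and 0.012 m) or (x of cassette_d in the frame of stop_2 between -0.0395 and -0.034 m and y of cassette_d in the frame of stop_2 between -0.012 and 0.012 m) or (x of cassette_d in the frame of stop_3 between -0.0395 and -0.034 m and y of cassette_d in the frame of stop_3 between -0.012 and 0.012 m) or (x of cassette_d in the frame of stop_4 between -0.0395 and -0.034 m and y of cassette_d in the frame of stop_4 between -0.012 and 0.012 m)) and value of joint lever above 1.3 rad), for 0.3 s.
3. the lever is fully closed with every cassette still home (((x of cassette_a in the frame of stop_1 between -0.0395 and -0.034 m and y of cassette_a in the frame of stop_1 between -0.012 and 0.012 m) or (x of cassette_a in the frame of stop_2 between -0.0395 and -0.034 m and y of cassette_a in the frame of stop_2 between -0.012 and 0.012 m) or (x of cassette_a in the frame of stop_3 between -0.0395 and -0.034 m and y of cassette_a in the frame of stop_3 between -0.012 and 0.012 m) or (x of cassette_a in the frame of stop_4 between -0.0395 and -0.034 m and y of cassette_a in the frame of stop_4 between -0.012 and 0.012 m)) and ((x of cassette_b in the frame of stop_1 between -0.0395 and -0.034 m and y of cassette_b in the frame of stop_1 between -0.012 and 0.012 m) or (x of cassette_b in the frame of stop_2 between -0.0395 and -0.034 m and y of cassette_b in the frame of stop_2 between -0.012 and 0.012 m) or (x of cassette_b in the frame of stop_3 between -0.0395 and -0.034 m and y of cassette_b in the frame of stop_3 between -0.012 and 0.012 m) or (x of cassette_b in the frame of stop_4 between -0.0395 and -0.034 m and y of cassette_b in the frame of stop_4 between -0.012 and 0.012 m)) and ((x of cassette_c in the frame of stop_1 between -0.0395 and -0.034 m and y of cassette_c in the frame of stop_1 between -0.012 and 0.012 m) or (x of cassette_c in the frame of stop_2 between -0.0395 and -0.034 m and y of cassette_c in the frame of stop_2 between -0.012 and 0.012 m) or (x of cassette_c in the frame of stop_3 between -0.0395 and -0.034 m and y of cassette_c in the frame of stop_3 between -0.012 and 0.012 m) or (x of cassette_c in the frame of stop_4 between -0.0395 and -0.034 m and y of cassette_c in the frame of stop_4 between -0.012 and 0.012 m)) and ((x of cassette_d in the frame of stop_1 between -0.0395 and -0.034 m and y of cassette_d in the frame of stop_1 between -0.012 and 0.012 m) or (x of cassette_d in the frame of stop_2 between -0.0395 and -0.034 m and y of cassette_d in the frame of stop_2 between -0.012 and 0.012 m) or (x of cassette_d in the frame of stop_3 between -0.0395 and -0.034 m and y of cassette_d in the frame of stop_3 between -0.012 and 0.012 m) or (x of cassette_d in the frame of stop_4 between -0.0395 and -0.034 m and y of cassette_d in the frame of stop_4 between -0.012 and 0.012 m)) and value of joint lever below 0.1 rad), for 0.2 s.
At the end, for the whole second after the job is handed in: Every cassette present is within 2.5 mm of touching the stop of its own lane, the lever is within 0.1 rad of closed, and the pusher lies still on its mat, its origin below 30 mm and within 50 mm along and 45 mm across of the mat centre (all of step 3 and x of pusher in the frame of mat between -0.05 and 0.05 m and y of pusher in the frame of mat between -0.045 and 0.045 m and height (world z) of pusher below 0.03 m and linear speed of pusher below 0.02 m/s).
It fails at once if a bystander is shifted more than 4 cm (distance of any of tube_rack, tip_box, reagent_bottle, specimen_jar, timer, vortex_mixer from where it was at the start of the episode above 0.04 m).
It fails at once if a cassette is rammed against a stop with more than 30 N (contact force between any of cassette_a, cassette_b, cassette_c, cassette_d and stop_1 above 30 N or contact force between any of cassette_a, cassette_b, cassette_c, cassette_d and stop_2 above 30 N or contact force between any of cassette_a, cassette_b, cassette_c, cassette_d and stop_3 above 30 N or contact force between any of cassette_a, cassette_b, cassette_c, cassette_d and stop_4 above 30 N).
It fails at once if the fingers themselves, not the pusher, push a cassette that is wholly under the hood ((x of cassette_a in the frame of reader above 0.033 m and y of cassette_a in the frame of reader between -0.12 and 0.12 m and contact force between the fingers and cassette_a above 0.5 N) or (x of cassette_b in the frame of reader above 0.033 m and y of cassette_b in the frame of reader between -0.12 and 0.12 m and contact force between the fingers and cassette_b above 0.5 N) or (x of cassette_c in the frame of reader above 0.033 m and y of cassette_c in the frame of reader between -0.12 and 0.12 m and contact force between the fingers and cassette_c above 0.5 N) or (x of cassette_d in the frame of reader above 0.033 m and y of cassette_d in the frame of reader between -0.12 and 0.12 m and contact force between the fingers and cassette_d above 0.5 N)).
Of cassette_a, cassette_b, cassette_c, cassette_d only 3 to 4 are there at a start; the rules pass over those that are not, and their reading is None.
At some moment in a run one of cassette_a, cassette_b, cassette_c, cassette_d, pusher may be knocked a few centimetres aside while the robot is not near it.
Once in a run the grip may slacken for a moment while it holds something.
It also fails if it takes over 208 s, if anything falls off the work surface, if the arm or the gripper's body presses on something with over 40 N, if the wrist force passes 120 N, or if a joint passes its speed limit or range.

### The arm

A 6-joint arm with a two-finger parallel gripper is mounted at the origin on the work surface. World frame = base frame: x ahead of the robot, y to its left, z up, the work surface at z = 0. Lengths are in m, angles in rad, forces in N, time in s.
With the tool pointing down it reaches from about 0.25 to 0.725 m from the base axis. Payload 4 kg.
Tool frame: the origin (TCP) lies between the finger pads; the fingertips stand 11 mm ahead of it and the grasp point (between the pads) lies 8 mm behind it (bot.tip_extent is the distance from the TCP to the fingertips, in m); z points along the fingers, y is the line along which they close (so a half turn about z gives the same grasp; the last joint's range is limited). The gripper opens to 85 mm and grips with 20 to 120 N. Pads are 22 mm wide; open, the fingers measure 114 mm over their backs; the gripper's body (76 mm by 85 mm) begins 54 mm behind the grasp point. The pads swing forward as they close: fully open they stand 13 mm farther back than shut.
Start: joints at [1.129, 0.241, 0.005, 1.335, 0, 1.571], TCP at [0.214, 0.452, 0.242] pointing down, gripper open.
Joint ranges: [-2.72, 2.72], [-1.05, 1.87], [-1.09, 1.28], [-1.99, 2.15], [-1.42, 1.44], [-3.14, 3.14]. Speed limits (rad/s): [2.79, 2.79, 3.14, 3.14, 3.14, 3.14].

### API

Orientations are given as a unit quaternion [x, y, z, w].
In Python, from workcell import bot gives the robot as it stands. The module is installed in compiled form; this text tells all that it offers.
- The arm moves only by the tool drive_tool, never from a script. Its argument "rows" is a list of rows, each an object of numbers: "dx", "dy", "dz": the shift along the tool's x, y, z in units of 50 mm (1.0 is 50 mm); "wx", "wy", "wz": the turn, a rotation vector about the tool's x, y, z in units of 5 degrees (1.0 is 5 degrees); "hand": the finger opening in mm, from 0 to 85.4. A call has 1 to 20 rows; each row is the pose to reach, as a shift and turn from the pose commanded when the call began, along the tool's axes at that moment; what a row does not reach only later rows make up. A row lasts 1/10 s, in which the tool goes at most 50 mm and 8.59 degrees, less where a joint would pass 70% of its speed; a pose out of reach is approached as far as the arm can. A call with a gripper value outside its range is refused whole. The fingers move at their own pace and stop on an object; the grip force is fixed at half the most. Time passes only in rows, so rows that repeat a pose let the fingers close. It gives the time, the measured TCP pose, the force, the opening and the grip force at its end, in the units of the state.
- bot.get_obs(): the state, without advancing time (a new reading comes with each control period).
- bot.camera(name): name is "scene" or "top" or "wrist"; returns the picture (480x640x3 uint8, red, green, blue); there is no depth.
- bot.get_calibration(name): a dict with "vfov" (degrees; the focal length in pixels is half the picture's height over the tangent of half this angle, whatever the lens; pixels are square), "cx", "cy" (the principal point, pixels), "k1" (the pictures are not rectified: a ray, as slopes to the right and down, at radius r is drawn at 1 + k1 r^2 times it, then the intrinsics apply), "origin" and "rotation" of the camera in the world; the wrist camera has in their place "mount" (4x4, takes a point from camera to tool coordinates, whose origin is the TCP and whose axes are the flange's). Camera axes: x right, y up, looking along -z (the intrinsics and any distortion apply to the point x, -y, -z); pixel columns grow to the right and rows downward; lengths in m; the calibration is good to about 2 mm. A picture is of the moment at which its call begins: read the wrist's pose just before it. get_calibration takes no time and is no camera call.
- bot.job_done(): hands the job in; it is judged then, once.
Trained networks look in the newest picture that a camera, given by its name, has taken for a name from the list of things; names that differ only in an ending like _2 or _b are one class to them, and where a whole thing is asked for, a point or a joint stands for the part that bears it (a point fixed in the world has none). Each returns a list of dicts, best first, with "score" (0 to 1); they miss things now and then, are a little off and sometimes report something else, mostly with a low value. They report only what shows in the picture. A call takes as long as a camera call. They do not tell look-alikes from the thing itself.
- bot.look_for(camera, thing): "extent" ([centre column, centre row, width, height] in pixels, round what is visible of it).
- bot.outline_of(camera, thing): "region" (480x640 bool, what is visible of it) and "extent" ([centre column, centre row, width, height] in pixels, round what is visible of it).
The state is a dict: "clock": time; "joint_pos": joint angles; "joint_vel": joint speeds; "tau": joint torques, N m; "eef_pos": TCP position; "tool_rot": TCP orientation; "ft_force": force on the tool from outside, world axes, zero at the start; "ft_torque": the same for the moment, N m; "grip_width": finger opening in m; "grasp_force": force on a finger pad.
Only numpy, scipy, OpenCV 4.12 (cv2) and the standard library are available. Lean on these libraries where they do the work, as an engineer would, in place of code of your own. Each camera call takes 0.05 s, during which the arm holds its last target. There are 200 camera calls.

## Working session

There is one attempt and no reset: what is moved stays moved. The work goes in short steps, Python scripts to look and compute and a tool call to move; the robot and the scene stay as the last step left them, time stands still between calls to the robot, and variables do not carry over. Pictures are saved under pics/ and viewed, at most 14 in all, crops included, and the job is handed in when it is done.

Besides the shell and the picture viewer there is one more tool, called after ">>>" as name(argument=value, ...), one argument or row to a line, values as JSON. drive_tool: Moves the arm, as the interface text tells. Its arguments: {"type":"object","properties":{"rows":{"type":"array","items":{"type":"object","properties":{"dx":{"type":"number"},"dy":{"type":"number"},"dz":{"type":"number"},"wx":{"type":"number"},"wy":{"type":"number"},"wz":{"type":"number"},"hand":{"type":"number"}}}}},"required":["rows"]}

```bash
mkdir -p pics; cat > h.py <<'E'
import numpy as np, cv2
from scipy.spatial.transform import Rotation as R
from workcell import bot
def cam(name):
    c=bot.get_calibration(name); f=240/np.tan(np.radians(c['vfov'])/2)
    if 'mount' in c:
        o=bot.get_obs(); T=np.eye(4); T[:3,:3]=R.from_quat(o['tool_rot']).as_matrix(); T[:3,3]=o['eef_pos']
        M=T@np.array(c['mount']); return c,f,M[:3,3],M[:3,:3]
    Q=np.array(c['rotation']); 
    if Q.shape!=(3,3): Q=R.from_quat(Q).as_matrix()
    return c,f,np.array(c['origin']),Q
def ray(C,px):
    c,f,o,Q=C; d=np.array([(px[0]-c['cx'])/f,(px[1]-c['cy'])/f]); u=d.copy()
    for _ in range(20): u=d/(1+c['k1']*(u@u))
    return o,Q@np.array([u[0],-u[1],-1])
def at(C,px,z):
    o,v=ray(C,px); return o+v*(z-o[2])/v[2]
def proj(C,P):
    c,f,o,Q=C; p=Q.T@(np.array(P)-o); u=np.array([p[0],-p[1]])/-p[2]; u=u*(1+c['k1']*(u@u))
    return u*f+[c['cx'],c['cy']]
def save(name,img): cv2.imwrite('pics/'+name+'.png',img[:,:,::-1])
def rect(region):
    cs,_=cv2.findContours(region.astype(np.uint8),cv2.RETR_EXTERNAL,cv2.CHAIN_APPROX_NONE)
    return max(cs,key=cv2.contourArea)[:,0,:].astype(float)
E
python3 - <<'E'
from h import *
for n in ['top','scene']:
    im=bot.camera(n); save(n+'0',im); C=cam(n); print(n,C[0])
    for t in ['reader','mat','pusher','cassette_a','lever_post','tube_rack','tip_box','reagent_bottle','specimen_jar','timer','vortex_mixer']:
        print(t,[(round(d['score'],2),np.round(d['extent']).astype(int).tolist(),at(C,d['extent'][:2],.012).round(3).tolist()) for d in bot.look_for(n,t)][:8] )
print(bot.get_obs())
E
```

```text
top {'vfov': 53.12610785575353, 'cx': 316.3412391535521, 'cy': 236.04172533497487, 'k1': 0.011049558559921983, 'origin': array([ 0.39957291, -0.09516454,  1.32515058]), 'rotation': array([-0.04543395,  0.0270376 ,  0.71657299, -0.69550548])}
reader [(0.72, [425, 252, 35, 70], [0.482, -0.359, 0.012]), (0.7, [298, 174, 121, 149], [0.71, -0.016, 0.012])]
mat [(0.91, [424, 252, 36, 73], [0.483, -0.355, 0.012])]
pusher [(0.63, [425, 237, 13, 46], [0.523, -0.359, 0.012]), (0.63, [529, 242, 17, 48], [0.5, -0.637, 0.012]), (0.34, [426, 252, 36, 74], [0.484, -0.361, 0.012])]
cassette_a [(0.71, [122, 318, 26, 18], [0.328, 0.474, 0.012]), (0.63, [119, 280, 27, 14], [0.43, 0.484, 0.012]), (0.52, [187, 209, 16, 25], [0.622, 0.295, 0.012]), (0.51, [189, 279, 15, 22], [0.427, 0.289, 0.012]), (0.49, [149, 259, 18, 24], [0.486, 0.401, 0.012]), (0.49, [192, 241, 19, 23], [0.531, 0.281, 0.012])]
lever_post [(0.61, [292, 202, 17, 36], [0.634, 0.001, 0.012]), (0.57, [191, 240, 21, 25], [0.535, 0.285, 0.012])]
tube_rack []
tip_box [(0.86, [124, 219, 44, 47], [0.599, 0.471, 0.012])]
reagent_bottle [(0.59, 
[... 1529 characters left out ...]
nt_pos': array([ 1.12900648e+00,  2.40588477e-01,  4.99068014e-03,  1.33520973e+00,
       -2.53054948e-05,  1.57080146e+00]), 'joint_vel': array([ 3.16200458e-05,  6.92470997e-04, -1.23428175e-04,  5.45407616e-04,
       -5.74147488e-04,  1.43289513e-03]), 'tau': array([ 5.67631596e-04, -3.72221947e+01,  2.52691537e+01,  1.40495649e-03,
       -8.85292684e-05,  6.09052051e-06]), 'eef_pos': array([0.21378201, 0.45198281, 0.24230866]), 'tool_rot': array([ 2.19105394e-01,  9.75701197e-01, -8.23813563e-06,  1.11179081e-05]), 'ft_force': array([ 0.31709674, -0.27891343, -0.6055919 ]), 'ft_torque': array([0.00676431, 0.00510471, 0.03569609]), 'grasp_force': 0.0, 'grip_width': 0.08569940522436056}
```

```bash
python3 - <<'E'
import cv2
a=cv2.imread('pics/top0.png')
cv2.imwrite('pics/top_left.png',cv2.resize(a[90:350,60:380],(800,650),interpolation=cv2.INTER_CUBIC)[:600])
cv2.imwrite('pics/top_all.png',a)
b=cv2.resize(a[190:310,380:560],(800,533),interpolation=cv2.INTER_CUBIC);cv2.imwrite('pics/top_right.png',b)
E
```

```text
(no output)
```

View pics/top_left.png

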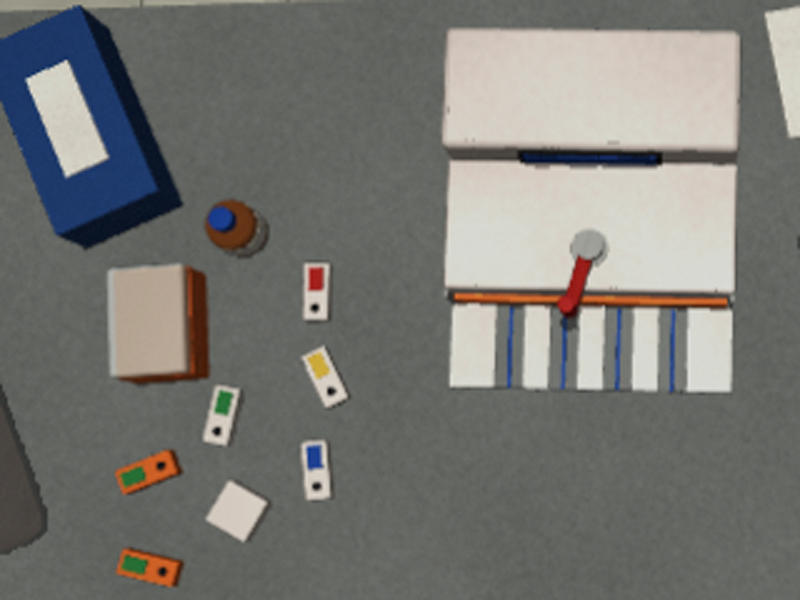

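View pics/top_right.png

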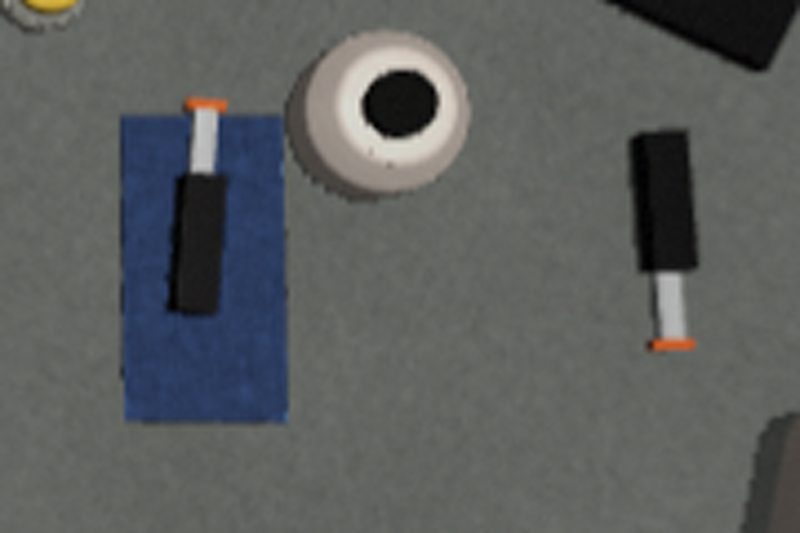

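```bash
python3 - <<'E'
from h import *
im=bot.camera('top'); C=cam('top')
print(bot.get_calibration('wrist'))
def r(p,z): return at(C,p,z).round(4).tolist()
for t,z in [('cassette_a',.018),('pusher',.02),('mat',.003)]:
    for d in bot.outline_of('top',t):
        c=rect(d['region']); P=np.array([at(C,p,z)[:2] for p in c],np.float32)*1000
        (cc,wh,a)=cv2.minAreaRect(P); print(t,round(d['score'],2),np.round(d['extent'][:2]),np.round(cc,1),np.round(wh,1),round(a,1), im[int(d['extent'][1]),int(d['extent'][0])])
g=lambda x,y:(60+x/2.5,90+y/2.5)
print('apron front corners',r(g(450,388),.013),r(g(732,391),.013))
print('housing corners', r(g(445,150),.118),r(g(739,153),.118),r(g(447,29),.118),r(g(739,32),.118))
print('hood corners', r(g(445,290),.072),r(g(735,292),.072))
print('lever axis', r(g(589,243),.09),'post',r(g(568,302),.122))
E
```

```text
{'vfov': 65.49165974794475, 'cx': 319.1554577390434, 'cy': 238.4881897900028, 'k1': -0.014282342426533725, 'mount': array([[ 2.95980441e-04,  9.65160084e-01,  2.61659942e-01,
         6.66038415e-02],
       [ 9.99999923e-01, -3.53465453e-04,  1.72629893e-04,
         4.08510369e-06],
       [ 2.59103232e-04,  2.61659870e-01, -9.65160114e-01,
        -1.32084105e-01],
       [ 0.00000000e+00,  0.00000000e+00,  0.00000000e+00,
         1.00000000e+00]])}
cassette_a 0.81 [120. 282.] [434.8 479.9] [30.2 69.7] 18.9 [190  88  34]
cassette_a 0.77 [150. 259.] [493.8 397.8] [33.4 64.8] 78.9 [214 205 194]
cassette_a 0.75 [186. 207.] [626.8 293.4] [28.  62.4] 89.9 [213 205 193]
cassette_a 0.73 [121. 317.] [331.2 478.5] [68.7 30.3] 74.7 [205  95  38]
cassette_a 0.52 [191. 240.] [532.7 286.3] [67.7 30.6] 26.1 [195 169  93]
pusher 0.76 [425. 237.] [ 524.  -357.2] [ 29.8 130.1] 83.5 [31 29 30]
pusher 0.62 [527. 245.] [ 495.4 -635.7] [130.2  34.4] 0.2 [6 7 6]
mat 0.96 [426. 251.] [ 487.7 -360.7] [ 99.5 189.6] 88.1 [29 28 29]
mat 0.53 [297. 173.] [718.4  -8. ] [335.5 418.6] 87.6 [215 213 202]
apron front corners [0.5163, 0.1481, 0.013] [0.5035, -0.1619, 0.013]
housing corners [0.7542, 0.1308, 0.118] [0.7401, -0.1725, 0.118] [0.8835, 0.127, 0.118] [0.8684, -0.1772, 0.118]
hood corners [0.6156, 0.1412, 0.072] [0.6034, -0.1658, 0.072]
lever axis [0.6573, -0.0142, 0.09] post [0.5905, 0.0065, 0.122]
```

```bash
cat >> h.py <<'E'
def go(p,yaw):
    """yaw = world angle (deg) of the tool x axis, tool down"""
    o=bot.get_obs(); A=R.from_quat(o['tool_rot']); y=np.radians(yaw)
    T=R.from_matrix(np.array([[np.cos(y),np.sin(y),0],[np.sin(y),-np.cos(y),0],[0,0,-1]]))
    d=A.inv().apply(np.array(p)-o['eef_pos'])/.05; w=(A.inv()*T).as_rotvec(degrees=True)/5
    print('d',d.round(3).tolist(),'w',w.round(3).tolist(),'rows>=%d'%np.ceil(max(np.linalg.norm(d),np.linalg.norm(w)*5/8.59)))
def st():
    o=bot.get_obs(); X=R.from_quat(o['tool_rot']).as_matrix()
    print('t',round(o['clock'],1),'p',o['eef_pos'].round(4),'yaw',np.degrees(np.arctan2(X[1,0],X[0,0])).round(2),'tilt',np.degrees(np.arccos(-X[2,2])).round(2),'F',o['ft_force'].round(1),'w',round(o['grip_width'],4),'g',round(o['grasp_force'],1),'j',o['joint_pos'].round(2))
E
python3 -c "
from h import *
go([.53,-.01,.30],177.65)"
```

```text
d [-9.668, -5.648, -1.154] w [-0.0, 0.0, -4.593] rows>=12
```

>>> drive_tool(
  rows=[
    {"dx":-9.65,"dy":-5.65,"dz":-1.15,"wz":-4.6,"hand":40},
    {"dx":-9.65,"dy":-5.65,"dz":-1.15,"wz":-4.6,"hand":40},
    {"dx":-9.65,"dy":-5.65,"dz":-1.15,"wz":-4.6,"hand":40},
    {"dx":-9.65,"dy":-5.65,"dz":-1.15,"wz":-4.6,"hand":40},
    {"dx":-9.65,"dy":-5.65,"dz":-1.15,"wz":-4.6,"hand":40},
    {"dx":-9.65,"dy":-5.65,"dz":-1.15,"wz":-4.6,"hand":40},
    {"dx":-9.65,"dy":-5.65,"dz":-1.15,"wz":-4.6,"hand":40},
    {"dx":-9.65,"dy":-5.65,"dz":-1.15,"wz":-4.6,"hand":40},
    {"dx":-9.65,"dy":-5.65,"dz":-1.15,"wz":-4.6,"hand":40},
    {"dx":-9.65,"dy":-5.65,"dz":-1.15,"wz":-4.6,"hand":40},
    {"dx":-9.65,"dy":-5.65,"dz":-1.15,"wz":-4.6,"hand":40},
    {"dx":-9.65,"dy":-5.65,"dz":-1.15,"wz":-4.6,"hand":40},
    {"dx":-9.65,"dy":-5.65,"dz":-1.15,"wz":-4.6,"hand":40},
    {"dx":-9.65,"dy":-5.65,"dz":-1.15,"wz":-4.6,"hand":40},
    {"dx":-9.65,"dy":-5.65,"dz":-1.15,"wz":-4.6,"hand":40},
    {"dx":-9.65,"dy":-5.65,"dz":-1.15,"wz":-4.6,"hand":40},
    {"dx":-9.65,"dy":-5.65,"dz":-1.15,"wz":-4.6,"hand":40},
    {"dx":-9.65,"dy":-5.65,"dz":-1.15,"wz":-4.6,"hand":40},
  ],
)

```text
invalid input at $.rows[0]: expected keys dx, dy, dz, wx, wy, wz, hand
```

```bash
python3 -c "
from h import *
st(); im=bot.camera('wrist'); save('w1',im)
C=cam('wrist')
for d in bot.look_for('wrist','lever_post'): print(d['score'],d['extent'],at(C,d['extent'][:2],.1))
"
```

```text
t 1.4 p [0.2138 0.452  0.2423] yaw 154.69 tilt 0.0 F [ 0.3  0.3 -0.2] w 0.0853 g 0.0 j [ 1.13  0.24  0.    1.34 -0.    1.57]
```

View pics/w1.png

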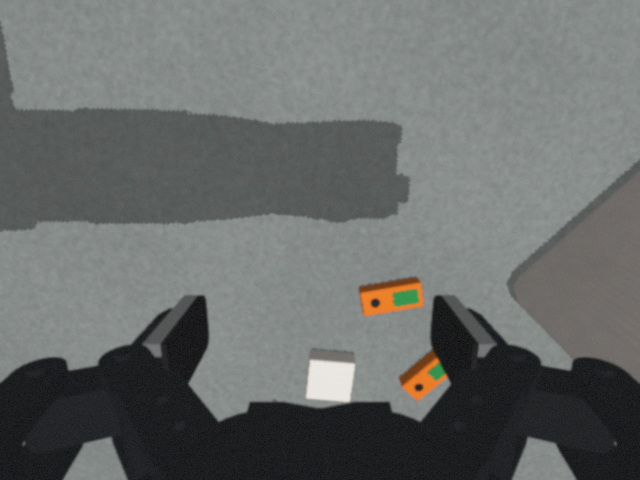

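>>> drive_tool(
  rows=[
    {"dx":-11.3,"dy":-6.4,"dz":-1.15,"wx":0,"wy":0,"wz":-4.6,"hand":40},
    {"dx":-11.3,"dy":-6.4,"dz":-1.15,"wx":0,"wy":0,"wz":-4.6,"hand":40},
    {"dx":-11.3,"dy":-6.4,"dz":-1.15,"wx":0,"wy":0,"wz":-4.6,"hand":40},
    {"dx":-11.3,"dy":-6.4,"dz":-1.15,"wx":0,"wy":0,"wz":-4.6,"hand":40},
    {"dx":-11.3,"dy":-6.4,"dz":-1.15,"wx":0,"wy":0,"wz":-4.6,"hand":40},
    {"dx":-11.3,"dy":-6.4,"dz":-1.15,"wx":0,"wy":0,"wz":-4.6,"hand":40},
    {"dx":-11.3,"dy":-6.4,"dz":-1.15,"wx":0,"wy":0,"wz":-4.6,"hand":40},
    {"dx":-11.3,"dy":-6.4,"dz":-1.15,"wx":0,"wy":0,"wz":-4.6,"hand":40},
    {"dx":-11.3,"dy":-6.4,"dz":-1.15,"wx":0,"wy":0,"wz":-4.6,"hand":40},
    {"dx":-11.3,"dy":-6.4,"dz":-1.15,"wx":0,"wy":0,"wz":-4.6,"hand":40},
    {"dx":-11.3,"dy":-6.4,"dz":-1.15,"wx":0,"wy":0,"wz":-4.6,"hand":40},
    {"dx":-11.3,"dy":-6.4,"dz":-1.15,"wx":0,"wy":0,"wz":-4.6,"hand":40},
    {"dx":-11.3,"dy":-6.4,"dz":-1.15,"wx":0,"wy":0,"wz":-4.6,"hand":40},
    {"dx":-11.3,"dy":-6.4,"dz":-1.15,"wx":0,"wy":0,"wz":-4.6,"hand":40},
    {"dx":-11.3,"dy":-6.4,"dz":-1.15,"wx":0,"wy":0,"wz":-4.6,"hand":40},
    {"dx":-11.3,"dy":-6.4,"dz":-1.15,"wx":0,"wy":0,"wz":-4.6,"hand":40},
    {"dx":-11.3,"dy":-6.4,"dz":-1.15,"wx":0,"wy":0,"wz":-4.6,"hand":40},
    {"dx":-11.3,"dy":-6.4,"dz":-1.15,"wx":0,"wy":0,"wz":-4.6,"hand":40},
  ],
)

```text
clock: 3.3
eef_pos: [0.5872, -0.0776, 0.3002]
tool_rot: [0.019, 1.0, 0.0, 0.0]
ft_force: [0.1, -0.0, -0.2]
grip_width: 0.0401
grasp_force: 0.0
```

```bash
python3 -c "
from h import *
st(); im=bot.camera('wrist'); save('w2',im)
C=cam('wrist')
for d in bot.look_for('wrist','lever_post'): print(d['score'],d['extent'],at(C,d['extent'][:2],.1))
"
```

```text
t 3.3 p [ 0.5872 -0.0776  0.3002] yaw 177.79 tilt 0.01 F [ 0.1 -0.  -0.2] w 0.0401 g 0.0 j [-0.13  0.42  0.41  1.56  0.   -0.09]
0.91 [400.2, 247.4, 58.8, 90.4] [ 0.62231743 -0.00346932  0.1       ]
```

View pics/w2.png

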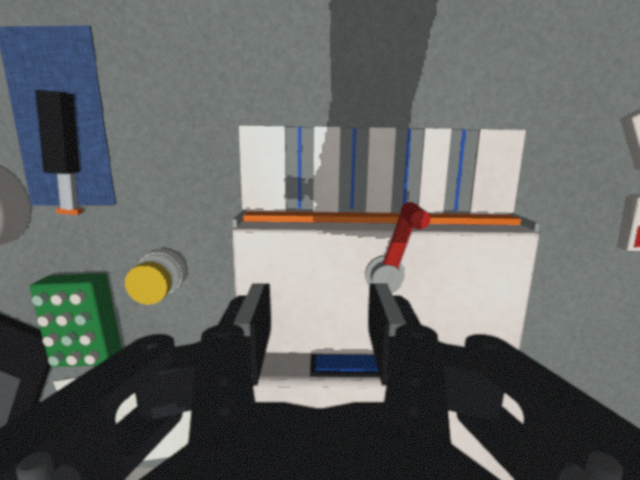

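```bash
cat > fit.py <<'E'
from h import *
from scipy.optimize import least_squares
im=cv2.imread('pics/w2.png').astype(int); C=cam('wrist')
b=im[:,:,0]-im[:,:,2]
L={}
for k,x0 in enumerate([300,353,408,461]):
    pts=[]
    for r in range(134,206,3):
        s=b[r,x0-9:x0+10].clip(0); s=np.where(s>30,s,0)
        if s.sum()>60: pts.append(((s*np.arange(x0-9,x0+10)).sum()/s.sum(),r))
    L[k]=np.array([at(C,p,.008)[:2] for p in pts]); print(k,len(pts))
lanes=[-.09,-.03,.03,.09]
corn=[((238.5,126),.013,(-.1,-.155)),((526,130),.013,(-.1,.155)),((234,230.5),.072,(0,-.155)),((537,233),.072,(0,.155))]
def inv(q,P): c,s=np.cos(q[2]),np.sin(q[2]); d=P-q[:2]; return np.stack([c*d[...,0]+s*d[...,1],-s*d[...,0]+c*d[...,1]],-1)
def res(q):
    e=[ (inv(q,L[k])[:,1]-lanes[k])/len(L[k])**.5*3 for k in L]
    e+=[inv(q,at(C,p,z)[:2])-np.array(t) for p,z,t in corn]
    return np.concatenate(e)*1000
s=least_squares(res,[.609,-.012,-.041],loss='soft_l1',x_scale=[.01,.01,.01]); print(s.x.round(4),np.degrees(s.x[2]))
for k in L: print(k,(inv(s.x,L[k])[:,1].mean()-lanes[k])*1000)
for p,z,t in corn: print((inv(s.x,at(C,p,z)[:2])-np.array(t))*1000)
for n,p in [('post',(418,218)),('post2',(411,216))]:
    print(n,inv(s.x,at(C,p,.122)[:2]))
print('axis',inv(s.x,at(C,(387,272),.089)[:2]))
E
python3 fit.py; python3 - <<'E'
import cv2
a=cv2.imread('pics/w2.png'); cv2.imwrite('pics/w2c.png',cv2.resize(a[110:300,220:560],(800,447),interpolation=cv2.INTER_CUBIC))
E
```

```text
0 24
1 24
2 23
3 24
[ 0.6137 -0.0113 -0.0493] -2.822088310754172
0 -0.23075571689325225
1 -0.12496501814322422
2 0.14508423218402913
3 0.16048614932499816
[-0.56921284 -0.28524634]
[-0.22279578  1.09501745]
[0.81908391 3.00839933]
[ 0.07873774 -4.05464446]
post [-0.02438863  0.01652112]
post2 [-0.02605313  0.01043168]
axis [ 0.03675376 -0.00049106]
```

View pics/w2c.png

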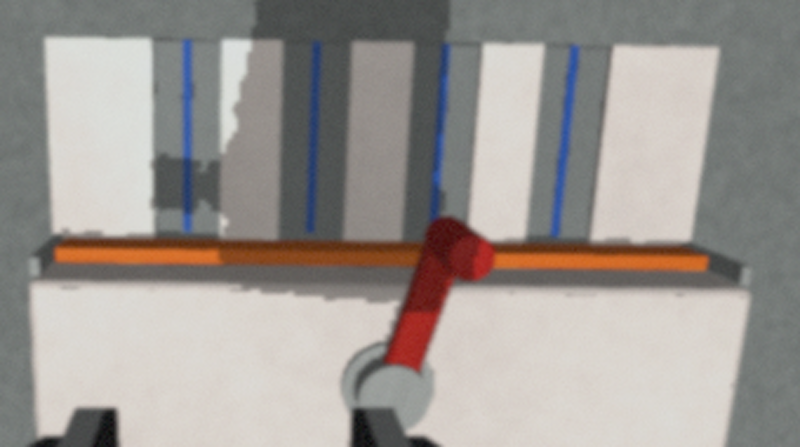

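```bash
cat >> h.py <<'E'
RD=np.array([.6137,-.0113,-.0493]); YD=np.degrees(RD[2])
def W(x,y,z):
    c,s=np.cos(RD[2]),np.sin(RD[2]); return np.array([RD[0]+c*x-s*y,RD[1]+s*x+c*y,z])
def post(th,z): return W(.045-.07*np.cos(th),.07*np.sin(th),z)
def rel(o,p,yaw):
    A=R.from_quat(o['tool_rot']); y=np.radians(yaw)
    T=R.from_matrix(np.array([[np.cos(y),np.sin(y),0],[np.sin(y),-np.cos(y),0],[0,0,-1]]))
    return (A.inv().apply(np.array(p)-o['eef_pos'])/.05).round(2).tolist(),(A.inv()*T).as_rotvec(degrees=True).round(2)[2]/5
E
python3 -c "
from h import *
C=cam('wrist'); p=at(C,(421,219.6),.122); print(p, post(.27,.122), post(.25,.122))
th=.27
go(post(th,.17),180-np.degrees(th)+YD)"
```

```text
[0.59165467 0.00895175 0.122     ] [0.59218345 0.00845554 0.122     ] [0.59175731 0.007122   0.122     ]
d [-0.029, 1.727, 2.605] w [0.001, 0.005, 3.215] rows>=4
```

>>> drive_tool(
  rows=[
    {"dx":-0.03,"dy":1.73,"dz":2.6,"wx":0,"wy":0,"wz":3.2,"hand":45},
    {"dx":-0.03,"dy":1.73,"dz":2.6,"wx":0,"wy":0,"wz":3.2,"hand":45},
    {"dx":-0.03,"dy":1.73,"dz":2.6,"wx":0,"wy":0,"wz":3.2,"hand":45},
    {"dx":-0.03,"dy":1.73,"dz":2.6,"wx":0,"wy":0,"wz":3.2,"hand":45},
    {"dx":-0.03,"dy":1.73,"dz":2.6,"wx":0,"wy":0,"wz":3.2,"hand":45},
    {"dx":-0.03,"dy":1.73,"dz":3.1,"wx":0,"wy":0,"wz":3.2,"hand":45},
    {"dx":-0.03,"dy":1.73,"dz":3.6,"wx":0,"wy":0,"wz":3.2,"hand":45},
    {"dx":-0.03,"dy":1.73,"dz":3.9,"wx":0,"wy":0,"wz":3.2,"hand":45},
    {"dx":-0.03,"dy":1.73,"dz":3.9,"wx":0,"wy":0,"wz":3.2,"hand":45},
    {"dx":-0.03,"dy":1.73,"dz":3.9,"wx":0,"wy":0,"wz":3.2,"hand":22},
    {"dx":-0.03,"dy":1.73,"dz":3.9,"wx":0,"wy":0,"wz":3.2,"hand":22},
    {"dx":-0.03,"dy":1.73,"dz":3.9,"wx":0,"wy":0,"wz":3.2,"hand":22},
    {"dx":-0.03,"dy":1.73,"dz":3.9,"wx":0,"wy":0,"wz":3.2,"hand":22},
  ],
)

```text
clock: 4.7
eef_pos: [0.5934, 0.0074, 0.106]
tool_rot: [0.159, 0.987, 0.0, 0.001]
ft_force: [-1.0, 0.2, -0.8]
grip_width: 0.022
grasp_force: 0.0
```

```bash
python3 -c "
from h import *
st(); im=bot.camera('wrist'); save('w3',im)
o=bot.get_obs()
for d in np.r_[np.linspace(20,93,15)]:
    a,w=rel(o,post(np.radians(d),.105),180-d+YD); print(round(d),a,round(w,2))
"
```

```text
t 4.7 p [0.5934 0.0074 0.106 ] yaw 161.68 tilt 0.12 F [-1.   0.2 -0.8] w 0.022 g 0.0 j [ 0.01  0.51  0.04  1.1  -0.    0.33]
20 [0.02, 0.12, 0.01] 0.9
25 [0.01, 0.25, 0.01] 1.94
30 [-0.02, 0.37, 0.01] 2.99
36 [-0.06, 0.5, 0.01] 4.03
41 [-0.11, 0.61, 0.01] 5.07
46 [-0.17, 0.73, 0.01] 6.12
51 [-0.24, 0.83, 0.01] 7.16
56 [-0.32, 0.93, 0.01] 8.2
62 [-0.41, 1.02, 0.01] 9.24
67 [-0.5, 1.11, 0.01] 10.29
72 [-0.61, 1.18, 0.01] 11.33
77 [-0.71, 1.25, 0.01] 12.37
83 [-0.83, 1.3, 0.01] 13.42
88 [-0.95, 1.35, 0.01] 14.46
93 [-1.07, 1.38, 0.01] 15.5
```

View pics/w3.png

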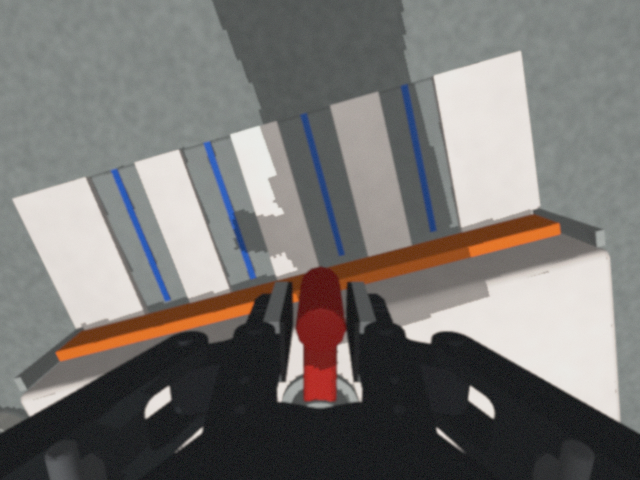

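The wrist view shows the post centred between the pads (320,310). Sweep it open.

>>> drive_tool(
  rows=[
    {"dx":0.02,"dy":0.12,"dz":0,"wx":0,"wy":0,"wz":0.9,"hand":22},
    {"dx":0.01,"dy":0.25,"dz":0,"wx":0,"wy":0,"wz":1.9,"hand":22},
    {"dx":-0.02,"dy":0.37,"dz":0,"wx":0,"wy":0,"wz":3,"hand":22},
    {"dx":-0.06,"dy":0.5,"dz":0,"wx":0,"wy":0,"wz":4,"hand":22},
    {"dx":-0.11,"dy":0.61,"dz":0,"wx":0,"wy":0,"wz":5.1,"hand":22},
    {"dx":-0.17,"dy":0.73,"dz":0,"wx":0,"wy":0,"wz":6.1,"hand":22},
    {"dx":-0.24,"dy":0.83,"dz":0,"wx":0,"wy":0,"wz":7.2,"hand":22},
    {"dx":-0.32,"dy":0.93,"dz":0,"wx":0,"wy":0,"wz":8.2,"hand":22},
    {"dx":-0.41,"dy":1.02,"dz":0,"wx":0,"wy":0,"wz":9.2,"hand":22},
    {"dx":-0.5,"dy":1.11,"dz":0,"wx":0,"wy":0,"wz":10.3,"hand":22},
    {"dx":-0.61,"dy":1.18,"dz":0,"wx":0,"wy":0,"wz":11.3,"hand":22},
    {"dx":-0.71,"dy":1.25,"dz":0,"wx":0,"wy":0,"wz":12.4,"hand":22},
    {"dx":-0.83,"dy":1.3,"dz":0,"wx":0,"wy":0,"wz":13.4,"hand":22},
    {"dx":-0.95,"dy":1.35,"dz":0,"wx":0,"wy":0,"wz":14.4,"hand":22},
    {"dx":-1.03,"dy":1.37,"dz":0,"wx":0,"wy":0,"wz":15.1,"hand":22},
    {"dx":-1.03,"dy":1.37,"dz":0,"wx":0,"wy":0,"wz":15.1,"hand":22},
    {"dx":-1.03,"dy":1.37,"dz":0,"wx":0,"wy":0,"wz":15.1,"hand":22},
  ],
)

```text
clock: 6.45
eef_pos: [0.6631, 0.0564, 0.1048]
tool_rot: [0.73, 0.684, -0.0, 0.0]
ft_force: [0.7, -0.3, -0.3]
grip_width: 0.0222
grasp_force: 0.0
```

```bash
python3 -c "
from h import *
st(); go(post(np.radians(95),.105),87); go(post(np.radians(90),.105),87)"
```

```text
t 6.5 p [0.6631 0.0564 0.1048] yaw 86.26 tilt 0.01 F [ 0.7 -0.3 -0.3] w 0.0222 g 0.0 j [ 0.08  0.65  0.28  1.2  -0.    1.72]
d [-0.004, 0.101, -0.004] w [0.001, 0.002, -0.147] rows>=1
d [-0.001, -0.021, -0.004] w [0.001, 0.002, -0.147] rows>=1
```

>>> drive_tool(
  rows=[
    {"dx":0,"dy":0.03,"dz":0,"wx":0,"wy":0,"wz":0,"hand":22},
    {"dx":0,"dy":0.06,"dz":0,"wx":0,"wy":0,"wz":0,"hand":22},
  ],
)

```text
clock: 6.65
eef_pos: [0.6642, 0.0564, 0.1046]
tool_rot: [0.73, 0.683, -0.001, -0.002]
ft_force: [-7.7, 1.1, 3.5]
grip_width: 0.0219
grasp_force: 4.0
```

```bash
python3 -c "
from h import *
o=bot.get_obs(); print(rel(o,o['eef_pos']+[0,0,.15],177)); print(rel(o,[.60,.30,.30],177))"
```

```text
([0.0, -0.01, -3.0], np.float64(-18.154))
([4.78, -1.62, -3.9], np.float64(-18.154))
```

>>> drive_tool(
  rows=[
    {"dx":0,"dy":-0.06,"dz":0,"wx":0,"wy":0,"wz":0,"hand":45},
    {"dx":0,"dy":-0.06,"dz":0,"wx":0,"wy":0,"wz":0,"hand":45},
    {"dx":0,"dy":-0.06,"dz":0,"wx":0,"wy":0,"wz":0,"hand":45},
    {"dx":0,"dy":-0.06,"dz":-1,"wx":0,"wy":0,"wz":0,"hand":45},
    {"dx":0,"dy":-0.06,"dz":-2,"wx":0,"wy":0,"wz":-1,"hand":60},
    {"dx":4.78,"dy":-1.62,"dz":-3.9,"wx":0,"wy":0,"wz":-18.2,"hand":60},
    {"dx":4.78,"dy":-1.62,"dz":-3.9,"wx":0,"wy":0,"wz":-18.2,"hand":60},
    {"dx":4.78,"dy":-1.62,"dz":-3.9,"wx":0,"wy":0,"wz":-18.2,"hand":60},
    {"dx":4.78,"dy":-1.62,"dz":-3.9,"wx":0,"wy":0,"wz":-18.2,"hand":60},
    {"dx":4.78,"dy":-1.62,"dz":-3.9,"wx":0,"wy":0,"wz":-18.2,"hand":60},
    {"dx":4.78,"dy":-1.62,"dz":-3.9,"wx":0,"wy":0,"wz":-18.2,"hand":60},
    {"dx":4.78,"dy":-1.62,"dz":-3.9,"wx":0,"wy":0,"wz":-18.2,"hand":60},
    {"dx":4.78,"dy":-1.62,"dz":-3.9,"wx":0,"wy":0,"wz":-18.2,"hand":60},
    {"dx":4.78,"dy":-1.62,"dz":-3.9,"wx":0,"wy":0,"wz":-18.2,"hand":60},
    {"dx":4.78,"dy":-1.62,"dz":-3.9,"wx":0,"wy":0,"wz":-18.2,"hand":60},
    {"dx":4.78,"dy":-1.62,"dz":-3.9,"wx":0,"wy":0,"wz":-18.2,"hand":60},
    {"dx":4.78,"dy":-1.62,"dz":-3.9,"wx":0,"wy":0,"wz":-18.2,"hand":60},
    {"dx":4.78,"dy":-1.62,"dz":-3.9,"wx":0,"wy":0,"wz":-18.2,"hand":60},
  ],
)

```text
clock: 8.45
eef_pos: [0.6013, 0.3, 0.2998]
tool_rot: [0.026, 1.0, 0.0, 0.0]
ft_force: [0.4, -0.6, 0.5]
grip_width: 0.06
grasp_force: 0.0
```

```bash
cat >> h.py <<'E'
def boxes(cam_name='wrist',thing='cassette_a',z=.018,img=None):
    """pose of the top faces from outlines: white pixels inside/around"""
    C=cam(cam_name); im=bot.camera(cam_name) if img is None else img; out=[]
    for d in bot.outline_of(cam_name,thing):
        c=rect(d['region']); P=np.array([at(C,p,z)[:2] for p in c],np.float32)*1000
        (cc,wh,a)=cv2.minAreaRect(P); 
        if wh[0]<wh[1]: a+=90
        out.append((cc,wh,a)); e=d['extent']
        print(round(d['score'],2),'px',np.round(e).astype(int).tolist(),'c',np.round(cc,1),'wh',np.round(wh,1),'long axis',round((a+90)%180-90,1),im[int(e[1]),int(e[0])])
    return im,out
E
python3 -c "
from h import *
st(); im,_=boxes(); save('w4',im)
"
```

```text
t 8.4 p [0.6013 0.3    0.2998] yaw 177.07 tilt 0.01 F [ 0.4 -0.6  0.5] w 0.06 g 0.0 j [ 0.46  0.61  0.72  1.68 -0.    0.51]
0.94 px [408, 95, 34, 65] c [496.2 398.6] wh [30.4 63.8] long axis -12.3 [160 191 159]
0.85 px [317, 225, 30, 58] c [629.1 296.5] wh [28.9 65.5] long axis -2.1 [231 229 223]
0.8 px [302, 137, 41, 65] c [534.1 285.8] wh [63.4 28. ] long axis 24.4 [162 157 151]
0.76 px [306, 36, 40, 72] c [434.3 295.5] wh [66.2 28.6] long axis 5.0 [ 46  72 124]
0.75 px [492, 29, 71, 55] c [437.5 479.8] wh [29.4 70. ] long axis -68.7 [227 122  42]
0.65 px [97, 305, 195, 345] c [701.3  28.5] wh [235.7 413.8] long axis -15.8 [231 225 222]
```

View pics/w4.png

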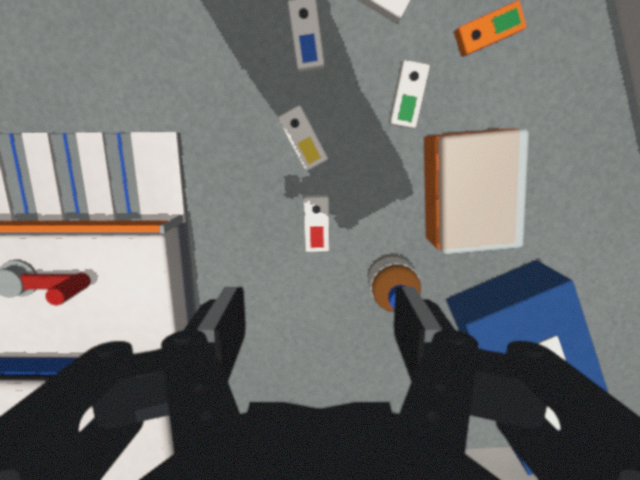

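```bash
cat >> h.py <<'E'
def plan(*wp):
    o=bot.get_obs()
    for p,yaw in wp:
        a,w=rel(o,p,yaw); print(np.round(p,3),'->',a,round(w,2))
E
python3 -c "
from h import *
plan(([.6285,.296,.12],178),([.6285,.296,.017],178))"
```

```text
[0.628 0.296 0.12 ] -> [-0.55, -0.05, 3.6] -0.18
[0.628 0.296 0.017] -> [-0.55, -0.05, 5.66] -0.18
```

>>> drive_tool(
  rows=[
    {"dx":-0.55,"dy":-0.05,"dz":3.6,"wx":0,"wy":0,"wz":-0.2,"hand":50},
    {"dx":-0.55,"dy":-0.05,"dz":3.6,"wx":0,"wy":0,"wz":-0.2,"hand":50},
    {"dx":-0.55,"dy":-0.05,"dz":3.6,"wx":0,"wy":0,"wz":-0.2,"hand":50},
    {"dx":-0.55,"dy":-0.05,"dz":4.0,"wx":0,"wy":0,"wz":-0.2,"hand":50},
    {"dx":-0.55,"dy":-0.05,"dz":4.6,"wx":0,"wy":0,"wz":-0.2,"hand":50},
    {"dx":-0.55,"dy":-0.05,"dz":5.2,"wx":0,"wy":0,"wz":-0.2,"hand":50},
    {"dx":-0.55,"dy":-0.05,"dz":5.5,"wx":0,"wy":0,"wz":-0.2,"hand":50},
    {"dx":-0.55,"dy":-0.05,"dz":5.65,"wx":0,"wy":0,"wz":-0.2,"hand":50},
    {"dx":-0.55,"dy":-0.05,"dz":5.65,"wx":0,"wy":0,"wz":-0.2,"hand":22},
    {"dx":-0.55,"dy":-0.05,"dz":5.65,"wx":0,"wy":0,"wz":-0.2,"hand":22},
    {"dx":-0.55,"dy":-0.05,"dz":5.65,"wx":0,"wy":0,"wz":-0.2,"hand":22},
    {"dx":-0.55,"dy":-0.05,"dz":5.65,"wx":0,"wy":0,"wz":-0.2,"hand":22},
    {"dx":-0.55,"dy":-0.05,"dz":5.65,"wx":0,"wy":0,"wz":-0.2,"hand":22},
    {"dx":-0.55,"dy":-0.05,"dz":5.0,"wx":0,"wy":0,"wz":-0.2,"hand":22},
    {"dx":-0.55,"dy":-0.05,"dz":4.0,"wx":0,"wy":0,"wz":-0.2,"hand":22},
  ],
)

```text
clock: 10.05
eef_pos: [0.6255, 0.2948, 0.0961]
tool_rot: [0.016, 1.0, -0.002, -0.004]
ft_force: [0.4, 0.0, -1.3]
grip_width: 0.0264
grasp_force: 61.2
```

```bash
python3 -c "
from h import *
st(); save('w5',bot.camera('wrist'))
plan((W(-.045,.09,.1),180+YD),(W(-.045,.09,.026),180+YD))"
```

```text
t 10.1 p [0.6255 0.2948 0.0961] yaw 178.19 tilt 0.55 F [ 0.4  0.  -1.3] w 0.0264 g 61.2 j [ 0.44  0.72  0.38  1.24 -0.    0.47]
[0.573 0.081 0.1  ] -> [1.03, -4.37, 0.17] 0.2
[0.573 0.081 0.026] -> [1.04, -4.38, 1.65] 0.2
```

View pics/w5.png

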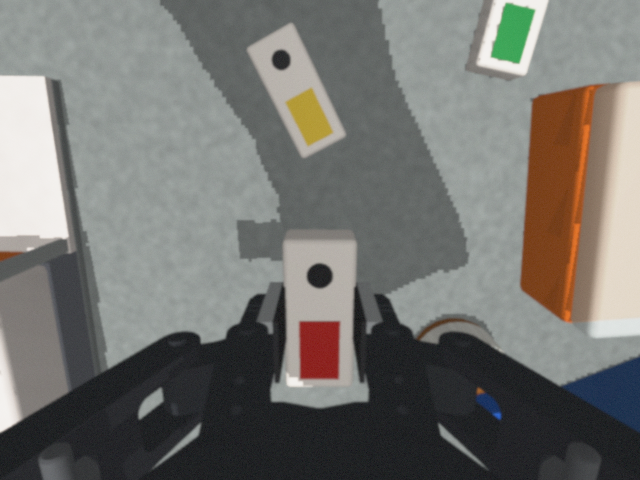

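>>> drive_tool(
  rows=[
    {"dx":1.04,"dy":-4.37,"dz":0,"wx":0,"wy":0,"wz":0.2,"hand":22},
    {"dx":1.04,"dy":-4.37,"dz":0,"wx":0,"wy":0,"wz":0.2,"hand":22},
    {"dx":1.04,"dy":-4.37,"dz":0,"wx":0,"wy":0,"wz":0.2,"hand":22},
    {"dx":1.04,"dy":-4.37,"dz":0,"wx":0,"wy":0,"wz":0.2,"hand":22},
    {"dx":1.04,"dy":-4.37,"dz":0,"wx":0,"wy":0,"wz":0.2,"hand":22},
    {"dx":1.04,"dy":-4.37,"dz":0,"wx":0,"wy":0,"wz":0.2,"hand":22},
    {"dx":1.04,"dy":-4.37,"dz":0.5,"wx":0,"wy":0,"wz":0.2,"hand":22},
    {"dx":1.04,"dy":-4.37,"dz":1,"wx":0,"wy":0,"wz":0.2,"hand":22},
    {"dx":1.04,"dy":-4.37,"dz":1,"wx":0,"wy":0,"wz":0.2,"hand":22},
  ],
)

```text
clock: 11.0
eef_pos: [0.5672, 0.0798, 0.0468]
tool_rot: [0.024, 1.0, -0.0, -0.003]
ft_force: [-0.5, 0.1, -1.1]
grip_width: 0.0261
grasp_force: 61.2
```

```bash
python3 -c "
from h import *
st()
plan((W(-.045,.09,.026),180+YD))"
```

```text
t 11.0 p [0.5672 0.0798 0.0468] yaw 177.23 tilt 0.35 F [-0.5  0.1 -1.1] w 0.0261 g 61.2 j [ 0.14  0.54 -0.09  0.95  0.    0.19]
[0.573 0.081 0.026] -> [-0.12, 0.03, 0.42] 0.01
```

>>> drive_tool(
  rows=[
    {"dx":-0.12,"dy":0.03,"dz":0.2,"wx":0,"wy":0,"wz":0,"hand":22},
    {"dx":-0.12,"dy":0.03,"dz":0.41,"wx":0,"wy":0,"wz":0,"hand":22},
    {"dx":-0.12,"dy":0.03,"dz":0.41,"wx":0,"wy":0,"wz":0,"hand":22},
  ],
)

```text
clock: 11.3
eef_pos: [0.576, 0.0811, 0.0286]
tool_rot: [0.024, 1.0, -0.0, -0.0]
ft_force: [-0.6, -0.1, -1.2]
grip_width: 0.0262
grasp_force: 61.2
```

```bash
python3 -c "
from h import *
st()
plan((W(-.045,.09,.026),180+YD))
plan(([.536,.286,.1],204.4),([.5355,.285,.017],204.4))"
```

```text
t 11.3 p [0.576  0.0811 0.0286] yaw 177.23 tilt 0.01 F [-0.6 -0.1 -1.2] w 0.0262 g 61.2 j [ 0.14  0.57 -0.09  0.91  0.    0.19]
[0.573 0.081 0.026] -> [0.06, -0.01, 0.05] 0.01
[0.536 0.286 0.1  ] -> [1.0, 4.05, -1.43] -5.43
[0.536 0.285 0.017] -> [1.01, 4.03, 0.23] -5.43
```

>>> drive_tool(
  rows=[
    {"dx":0,"dy":0,"dz":0.05,"wx":0,"wy":0,"wz":0,"hand":22},
    {"dx":0,"dy":0,"dz":0.05,"wx":0,"wy":0,"wz":0,"hand":22},
    {"dx":0,"dy":0,"dz":0.05,"wx":0,"wy":0,"wz":0,"hand":40},
    {"dx":0,"dy":0,"dz":0.05,"wx":0,"wy":0,"wz":0,"hand":40},
    {"dx":0,"dy":0,"dz":0.05,"wx":0,"wy":0,"wz":0,"hand":40},
    {"dx":0,"dy":0,"dz":-0.5,"wx":0,"wy":0,"wz":0,"hand":45},
    {"dx":0,"dy":0,"dz":-1.4,"wx":0,"wy":0,"wz":0,"hand":50},
    {"dx":1,"dy":4.05,"dz":-3.5,"wx":0,"wy":0,"wz":-5.4,"hand":50},
    {"dx":1,"dy":4.05,"dz":-3.5,"wx":0,"wy":0,"wz":-5.4,"hand":50},
    {"dx":1,"dy":4.05,"dz":-3.5,"wx":0,"wy":0,"wz":-5.4,"hand":50},
    {"dx":1,"dy":4.05,"dz":-3.5,"wx":0,"wy":0,"wz":-5.4,"hand":50},
    {"dx":1,"dy":4.05,"dz":-3.5,"wx":0,"wy":0,"wz":-5.4,"hand":50},
    {"dx":1,"dy":4.05,"dz":-3.5,"wx":0,"wy":0,"wz":-5.4,"hand":50},
    {"dx":1,"dy":4.05,"dz":-3.5,"wx":0,"wy":0,"wz":-5.4,"hand":50},
    {"dx":1,"dy":4.05,"dz":-3.5,"wx":0,"wy":0,"wz":-5.4,"hand":50},
    {"dx":1,"dy":4.05,"dz":-3.5,"wx":0,"wy":0,"wz":-5.4,"hand":50},
  ],
)

```text
clock: 12.9
eef_pos: [0.5356, 0.2838, 0.2034]
tool_rot: [-0.209, 0.978, -0.0, -0.001]
ft_force: [-0.7, -0.4, 0.2]
grip_width: 0.0498
grasp_force: 0.0
```

```bash
python3 -c "
from h import *
st(); im,_=boxes(); save('w6',im)
plan(([.535,.2855,.1],204.4),([.535,.2855,.017],204.4))"
```

```text
t 12.9 p [0.5356 0.2838 0.2034] yaw -155.92 tilt 0.12 F [-0.7 -0.4  0.2] w 0.0498 g 0.0 j [ 0.49  0.47  0.24  1.34 -0.    0.07]
0.92 px [457, 226, 67, 72] c [495.2 396.5] wh [33.9 63.5] long axis -12.6 [234 231 226]
0.75 px [618, 86, 45, 83] c [334.1 469.2] wh [59.  35.8] long axis 74.8 [217 111  33]
0.73 px [573, 204, 87, 35] c [436.9 477.6] wh [29.8 72.7] long axis -70.3 [233 125  38]
0.72 px [320, 216, 29, 75] c [534.1 285.4] wh [64.7 27.4] long axis 24.8 [164 160 154]
0.71 px [79, 167, 65, 82] c [578.8  80.8] wh [35.8 67.5] long axis -2.8 [233 230 224]
0.69 px [382, 108, 64, 93] c [433.2 294.7] wh [63.8 30.1] long axis 5.7 [167 161 157]
[0.535 0.286 0.1  ] -> [-0.0, 0.04, 2.07] -0.07
[0.535 0.286 0.017] -> [-0.0, 0.04, 3.73] -0.07
```

>>> drive_tool(
  rows=[
    {"dx":0,"dy":0.03,"dz":1,"wx":0,"wy":0,"wz":0,"hand":50},
    {"dx":0,"dy":0.03,"dz":2,"wx":0,"wy":0,"wz":0,"hand":50},
    {"dx":0,"dy":0.03,"dz":2.6,"wx":0,"wy":0,"wz":0,"hand":50},
    {"dx":0,"dy":0.03,"dz":3.2,"wx":0,"wy":0,"wz":0,"hand":50},
    {"dx":0,"dy":0.03,"dz":3.6,"wx":0,"wy":0,"wz":0,"hand":50},
    {"dx":0,"dy":0.03,"dz":3.73,"wx":0,"wy":0,"wz":0,"hand":50},
    {"dx":0,"dy":0.03,"dz":3.73,"wx":0,"wy":0,"wz":0,"hand":50},
    {"dx":0,"dy":0.03,"dz":3.73,"wx":0,"wy":0,"wz":0,"hand":22},
    {"dx":0,"dy":0.03,"dz":3.73,"wx":0,"wy":0,"wz":0,"hand":22},
    {"dx":0,"dy":0.03,"dz":3.73,"wx":0,"wy":0,"wz":0,"hand":22},
    {"dx":0,"dy":0.03,"dz":3.73,"wx":0,"wy":0,"wz":0,"hand":22},
    {"dx":0,"dy":0.03,"dz":3.73,"wx":0,"wy":0,"wz":0,"hand":22},
    {"dx":0,"dy":0.03,"dz":3.2,"wx":0,"wy":0,"wz":0,"hand":22},
    {"dx":0,"dy":0.03,"dz":2.1,"wx":0,"wy":0,"wz":0,"hand":22},
    {"dx":0,"dy":0.03,"dz":2.1,"wx":0,"wy":0,"wz":0,"hand":22},
    {"dx":0,"dy":0.03,"dz":2.1,"wx":0,"wy":0,"wz":0,"hand":22},
  ],
)

```text
clock: 14.6
eef_pos: [0.5366, 0.2876, 0.1019]
tool_rot: [-0.21, 0.978, 0.001, 0.003]
ft_force: [-0.0, 0.3, -2.0]
grip_width: 0.0259
grasp_force: 60.2
```

```bash
python3 -c "
from h import *
st()
plan((W(-.045,.03,.1),180+YD),(W(-.045,.03,.028),180+YD))"
```

```text
t 14.6 p [0.5366 0.2876 0.1019] yaw -155.8 tilt 0.31 F [-0.   0.3 -2. ] w 0.0259 g 60.2 j [ 0.49  0.54  0.07  1.1  -0.    0.07]
[0.57  0.021 0.1  ] -> [1.57, -5.14, 0.03] 5.4
[0.57  0.021 0.028] -> [1.58, -5.14, 1.47] 5.4
```

>>> drive_tool(
  rows=[
    {"dx":1.57,"dy":-5.14,"dz":0,"wx":0,"wy":0,"wz":5.4,"hand":22},
    {"dx":1.57,"dy":-5.14,"dz":0,"wx":0,"wy":0,"wz":5.4,"hand":22},
    {"dx":1.57,"dy":-5.14,"dz":0,"wx":0,"wy":0,"wz":5.4,"hand":22},
    {"dx":1.57,"dy":-5.14,"dz":0,"wx":0,"wy":0,"wz":5.4,"hand":22},
    {"dx":1.57,"dy":-5.14,"dz":0,"wx":0,"wy":0,"wz":5.4,"hand":22},
    {"dx":1.57,"dy":-5.14,"dz":0,"wx":0,"wy":0,"wz":5.4,"hand":22},
    {"dx":1.57,"dy":-5.14,"dz":0,"wx":0,"wy":0,"wz":5.4,"hand":22},
    {"dx":1.57,"dy":-5.14,"dz":0.5,"wx":0,"wy":0,"wz":5.4,"hand":22},
    {"dx":1.57,"dy":-5.14,"dz":1,"wx":0,"wy":0,"wz":5.4,"hand":22},
    {"dx":1.57,"dy":-5.14,"dz":1,"wx":0,"wy":0,"wz":5.4,"hand":22},
    {"dx":1.57,"dy":-5.14,"dz":1,"wx":0,"wy":0,"wz":5.4,"hand":22},
  ],
)

```text
clock: 15.7
eef_pos: [0.5675, 0.0211, 0.0482]
tool_rot: [0.024, 1.0, 0.0, -0.002]
ft_force: [0.4, 0.2, -0.5]
grip_width: 0.0266
grasp_force: 38.8
```

```bash
python3 -c "
from h import *
st()
plan((W(-.045,.03,.026),180+YD),([.433,.2945,.2],185.3))"
```

```text
t 15.7 p [0.5675 0.0211 0.0482] yaw 177.26 tilt 0.19 F [ 0.4  0.2 -0.5] w 0.0266 g 38.8 j [ 0.04  0.53 -0.1   0.94  0.    0.08]
[0.57  0.021 0.026] -> [-0.06, -0.0, 0.44] 0.02
[0.433 0.294 0.2  ] -> [2.96, 5.33, -3.03] -1.61
```

>>> drive_tool(
  rows=[
    {"dx":-0.06,"dy":0,"dz":0.1,"wx":0,"wy":0,"wz":0,"hand":22},
    {"dx":-0.06,"dy":0,"dz":0.2,"wx":0,"wy":0,"wz":0,"hand":22},
  ],
)

```text
clock: 15.9
eef_pos: [0.5735, 0.0205, 0.0404]
tool_rot: [0.024, 1.0, 0.0, 0.002]
ft_force: [0.2, 0.0, 0.2]
grip_width: 0.0257
grasp_force: 63.8
```

```bash
python3 -c "
from h import *
st();save('w7',bot.camera('wrist'))"
```

```text
t 15.9 p [0.5735 0.0205 0.0404] yaw 177.22 tilt 0.2 F [0.2 0.  0.2] w 0.0257 g 63.8 j [ 0.04  0.54 -0.1   0.92  0.    0.08]
```

View pics/w7.png

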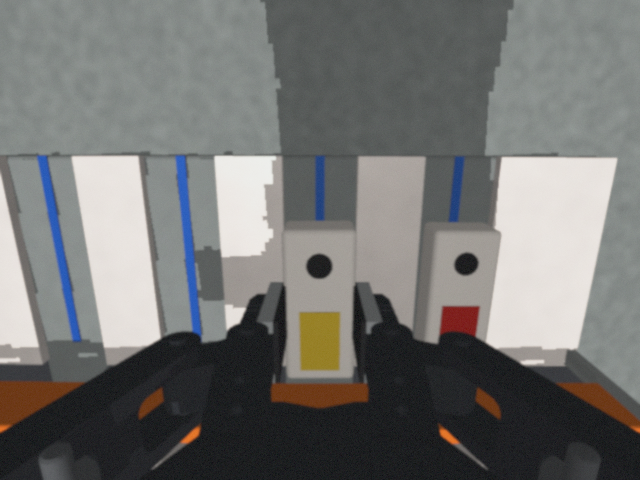

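>>> drive_tool(
  rows=[
    {"dx":0.02,"dy":0,"dz":0.1,"wx":0,"wy":0,"wz":0,"hand":22},
    {"dx":0.02,"dy":0,"dz":0.2,"wx":0,"wy":0,"wz":0,"hand":22},
    {"dx":0.02,"dy":0,"dz":0.27,"wx":0,"wy":0,"wz":0,"hand":22},
    {"dx":0.02,"dy":0,"dz":0.27,"wx":0,"wy":0,"wz":0,"hand":22},
  ],
)

```text
clock: 16.35
eef_pos: [0.5706, 0.02, 0.0277]
tool_rot: [0.025, 1.0, 0.0, 0.0]
ft_force: [-5.5, -0.1, 12.7]
grip_width: 0.0259
grasp_force: 65.3
```

```bash
python3 -c "
from h import *
st()
plan(([.433,.2945,.2],185.3))"
```

```text
t 16.4 p [0.5706 0.02   0.0277] yaw 177.18 tilt 0.03 F [-5.5 -0.1 12.7] w 0.0259 g 65.3 j [ 0.03  0.56 -0.12  0.9   0.    0.08]
[0.433 0.294 0.2  ] -> [3.02, 5.35, -3.45] -1.62
```

>>> drive_tool(
  rows=[
    {"dx":0,"dy":0,"dz":-0.03,"wx":0,"wy":0,"wz":0,"hand":40},
    {"dx":0,"dy":0,"dz":-0.03,"wx":0,"wy":0,"wz":0,"hand":40},
    {"dx":0,"dy":0,"dz":-0.03,"wx":0,"wy":0,"wz":0,"hand":40},
    {"dx":0,"dy":0,"dz":-0.6,"wx":0,"wy":0,"wz":0,"hand":45},
    {"dx":0,"dy":0,"dz":-1.5,"wx":0,"wy":0,"wz":0,"hand":50},
    {"dx":3,"dy":5.35,"dz":-3.5,"wx":0,"wy":0,"wz":-1.6,"hand":50},
    {"dx":3,"dy":5.35,"dz":-3.5,"wx":0,"wy":0,"wz":-1.6,"hand":50},
    {"dx":3,"dy":5.35,"dz":-3.5,"wx":0,"wy":0,"wz":-1.6,"hand":50},
    {"dx":3,"dy":5.35,"dz":-3.5,"wx":0,"wy":0,"wz":-1.6,"hand":50},
    {"dx":3,"dy":5.35,"dz":-3.5,"wx":0,"wy":0,"wz":-1.6,"hand":50},
    {"dx":3,"dy":5.35,"dz":-3.5,"wx":0,"wy":0,"wz":-1.6,"hand":50},
    {"dx":3,"dy":5.35,"dz":-3.5,"wx":0,"wy":0,"wz":-1.6,"hand":50},
    {"dx":3,"dy":5.35,"dz":-3.5,"wx":0,"wy":0,"wz":-1.6,"hand":50},
    {"dx":3,"dy":5.35,"dz":-3.5,"wx":0,"wy":0,"wz":-1.6,"hand":50},
    {"dx":3,"dy":5.35,"dz":-3.5,"wx":0,"wy":0,"wz":-1.6,"hand":50},
  ],
)

```text
clock: 17.85
eef_pos: [0.4342, 0.2934, 0.2]
tool_rot: [-0.045, 0.999, -0.001, -0.001]
ft_force: [-0.1, 0.0, 0.2]
grip_width: 0.0497
grasp_force: 0.0
```

```bash
python3 -c "
from h import *
st(); im,_=boxes(); save('w8',im)
plan(([.433,.2945,.1],185.3),([.433,.2945,.017],185.3))"
```

```text
t 17.9 p [0.4342 0.2934 0.2   ] yaw -174.89 tilt 0.1 F [-0.1  0.   0.2] w 0.0497 g 0.0 j [ 0.59  0.31 -0.01  1.25 -0.    0.51]
0.96 px [529, 238, 85, 47] c [434.3 478.4] wh [33.3 69.4] long axis -69.8 [235 127  41]
0.74 px [21, 332, 40, 71] c [569.4  20.5] wh [39.4 75.1] long axis -3.3 [234 230 226]
0.73 px [433, 286, 41, 60] c [487.5 398.9] wh [33.4 55.9] long axis -14.2 [236 233 228]
0.7 px [558, 114, 93, 63] c [333.2 475.5] wh [71.9 32. ] long axis 75.5 [234 129  41]
0.69 px [83, 343, 37, 63] c [577.1  81. ] wh [35.3 71.2] long axis -5.3 [234 230 225]
0.68 px [323, 215, 36, 75] c [431.9 295.3] wh [64.  28.2] long axis 5.9 [170 163 156]
[0.433 0.294 0.1  ] -> [0.02, 0.03, 2.0] -0.05
[0.433 0.294 0.017] -> [0.02, 0.03, 3.66] -0.05
```

>>> drive_tool(
  rows=[
    {"dx":0.03,"dy":0.03,"dz":1,"wx":0,"wy":0,"wz":0,"hand":48},
    {"dx":0.03,"dy":0.03,"dz":2,"wx":0,"wy":0,"wz":0,"hand":48},
    {"dx":0.03,"dy":0.03,"dz":2.6,"wx":0,"wy":0,"wz":0,"hand":48},
    {"dx":0.03,"dy":0.03,"dz":3.2,"wx":0,"wy":0,"wz":0,"hand":48},
    {"dx":0.03,"dy":0.03,"dz":3.55,"wx":0,"wy":0,"wz":0,"hand":48},
    {"dx":0.03,"dy":0.03,"dz":3.66,"wx":0,"wy":0,"wz":0,"hand":48},
    {"dx":0.03,"dy":0.03,"dz":3.66,"wx":0,"wy":0,"wz":0,"hand":48},
    {"dx":0.03,"dy":0.03,"dz":3.66,"wx":0,"wy":0,"wz":0,"hand":22},
    {"dx":0.03,"dy":0.03,"dz":3.66,"wx":0,"wy":0,"wz":0,"hand":22},
    {"dx":0.03,"dy":0.03,"dz":3.66,"wx":0,"wy":0,"wz":0,"hand":22},
    {"dx":0.03,"dy":0.03,"dz":3.66,"wx":0,"wy":0,"wz":0,"hand":22},
    {"dx":0.03,"dy":0.03,"dz":3.66,"wx":0,"wy":0,"wz":0,"hand":22},
    {"dx":0.03,"dy":0.03,"dz":3.1,"wx":0,"wy":0,"wz":0,"hand":22},
    {"dx":0.03,"dy":0.03,"dz":2,"wx":0,"wy":0,"wz":0,"hand":22},
    {"dx":0.03,"dy":0.03,"dz":2,"wx":0,"wy":0,"wz":0,"hand":22},
    {"dx":0.03,"dy":0.03,"dz":2,"wx":0,"wy":0,"wz":0,"hand":22},
  ],
)

```text
clock: 19.55
eef_pos: [0.4338, 0.2969, 0.103]
tool_rot: [-0.045, 0.999, 0.001, 0.002]
ft_force: [-0.3, -0.6, -1.0]
grip_width: 0.0264
grasp_force: 60.2
```

```bash
python3 -c "
from h import *
st()
plan((W(-.045,-.03,.1),180+YD),(W(-.045,-.03,.028),180+YD))"
```

```text
t 19.6 p [0.4338 0.2969 0.103 ] yaw -174.8 tilt 0.29 F [-0.3 -0.6 -1. ] w 0.0264 g 60.2 j [ 0.6   0.39 -0.17  1.01  0.    0.51]
[ 0.567 -0.039  0.1  ] -> [-2.05, -6.93, 0.05] 1.6
[ 0.567 -0.039  0.028] -> [-2.04, -6.94, 1.49] 1.6
```

>>> drive_tool(
  rows=[
    {"dx":-2.05,"dy":-6.93,"dz":0,"wx":0,"wy":0,"wz":1.6,"hand":22},
    {"dx":-2.05,"dy":-6.93,"dz":0,"wx":0,"wy":0,"wz":1.6,"hand":22},
    {"dx":-2.05,"dy":-6.93,"dz":0,"wx":0,"wy":0,"wz":1.6,"hand":22},
    {"dx":-2.05,"dy":-6.93,"dz":0,"wx":0,"wy":0,"wz":1.6,"hand":22},
    {"dx":-2.05,"dy":-6.93,"dz":0,"wx":0,"wy":0,"wz":1.6,"hand":22},
    {"dx":-2.05,"dy":-6.93,"dz":0,"wx":0,"wy":0,"wz":1.6,"hand":22},
    {"dx":-2.05,"dy":-6.93,"dz":0,"wx":0,"wy":0,"wz":1.6,"hand":22},
    {"dx":-2.05,"dy":-6.93,"dz":0,"wx":0,"wy":0,"wz":1.6,"hand":22},
    {"dx":-2.05,"dy":-6.93,"dz":0,"wx":0,"wy":0,"wz":1.6,"hand":22},
    {"dx":-2.05,"dy":-6.93,"dz":0.5,"wx":0,"wy":0,"wz":1.6,"hand":22},
    {"dx":-2.05,"dy":-6.93,"dz":1,"wx":0,"wy":0,"wz":1.6,"hand":22},
    {"dx":-2.05,"dy":-6.93,"dz":1.2,"wx":0,"wy":0,"wz":1.6,"hand":22},
    {"dx":-2.05,"dy":-6.93,"dz":1.2,"wx":0,"wy":0,"wz":1.6,"hand":22},
    {"dx":-2.05,"dy":-6.93,"dz":1.2,"wx":0,"wy":0,"wz":1.6,"hand":22},
  ],
)

```text
clock: 20.95
eef_pos: [0.5658, -0.0389, 0.0411]
tool_rot: [0.024, 1.0, 0.0, -0.0]
ft_force: [0.1, 0.4, -0.3]
grip_width: 0.0259
grasp_force: 60.2
```

```bash
python3 -c "
from h import *
st()
plan((W(-.045,-.03,.027),180+YD))"
```

```text
t 20.9 p [ 0.5658 -0.0389  0.0411] yaw 177.27 tilt 0.02 F [ 0.1  0.4 -0.3] w 0.0259 g 60.2 j [-0.07  0.53 -0.12  0.92  0.   -0.02]
[ 0.567 -0.039  0.027] -> [-0.03, -0.0, 0.28] 0.02
```

>>> drive_tool(
  rows=[
    {"dx":-0.03,"dy":0,"dz":0.15,"wx":0,"wy":0,"wz":0,"hand":22},
    {"dx":-0.03,"dy":0,"dz":0.29,"wx":0,"wy":0,"wz":0,"hand":22},
    {"dx":-0.03,"dy":0,"dz":0.29,"wx":0,"wy":0,"wz":0,"hand":22},
    {"dx":-0.03,"dy":0,"dz":0.29,"wx":0,"wy":0,"wz":0,"hand":22},
    {"dx":-0.03,"dy":0,"dz":0.29,"wx":0,"wy":0,"wz":0,"hand":40},
    {"dx":-0.03,"dy":0,"dz":0.29,"wx":0,"wy":0,"wz":0,"hand":40},
    {"dx":-0.03,"dy":0,"dz":0.29,"wx":0,"wy":0,"wz":0,"hand":40},
    {"dx":-0.03,"dy":0,"dz":-0.4,"wx":0,"wy":0,"wz":0,"hand":42},
    {"dx":-0.03,"dy":0,"dz":-1.3,"wx":0,"wy":0,"wz":0,"hand":48},
    {"dx":-0.03,"dy":0,"dz":-2,"wx":0,"wy":0,"wz":0,"hand":48},
  ],
)

```text
clock: 21.95
eef_pos: [0.5674, -0.04, 0.1424]
tool_rot: [0.025, 1.0, 0.0, 0.0]
ft_force: [1.5, -1.2, -0.4]
grip_width: 0.0481
grasp_force: 0.0
```

```bash
python3 -c "
from h import *
st()
plan(([.4955,.397,.2],167.5))"
```

```text
t 21.9 p [ 0.5674 -0.04    0.1424] yaw 177.18 tilt 0.01 F [ 1.5 -1.2 -0.4] w 0.0481 g 0.0 j [-0.07  0.43  0.02  1.15  0.   -0.02]
[0.496 0.397 0.2  ] -> [1.86, 8.66, -1.15] 1.94
```

>>> drive_tool(
  rows=[
    {"dx":1.86,"dy":8.66,"dz":-1.15,"wx":0,"wy":0,"wz":1.9,"hand":48},
    {"dx":1.86,"dy":8.66,"dz":-1.15,"wx":0,"wy":0,"wz":1.9,"hand":48},
    {"dx":1.86,"dy":8.66,"dz":-1.15,"wx":0,"wy":0,"wz":1.9,"hand":48},
    {"dx":1.86,"dy":8.66,"dz":-1.15,"wx":0,"wy":0,"wz":1.9,"hand":48},
    {"dx":1.86,"dy":8.66,"dz":-1.15,"wx":0,"wy":0,"wz":1.9,"hand":48},
    {"dx":1.86,"dy":8.66,"dz":-1.15,"wx":0,"wy":0,"wz":1.9,"hand":48},
    {"dx":1.86,"dy":8.66,"dz":-1.15,"wx":0,"wy":0,"wz":1.9,"hand":48},
    {"dx":1.86,"dy":8.66,"dz":-1.15,"wx":0,"wy":0,"wz":1.9,"hand":48},
    {"dx":1.86,"dy":8.66,"dz":-1.15,"wx":0,"wy":0,"wz":1.9,"hand":48},
    {"dx":1.86,"dy":8.66,"dz":-1.15,"wx":0,"wy":0,"wz":1.9,"hand":48},
    {"dx":1.86,"dy":8.66,"dz":-1.15,"wx":0,"wy":0,"wz":1.9,"hand":48},
    {"dx":1.86,"dy":8.66,"dz":-1.15,"wx":0,"wy":0,"wz":1.9,"hand":48},
    {"dx":1.86,"dy":8.66,"dz":-1.15,"wx":0,"wy":0,"wz":1.9,"hand":48},
  ],
)

```text
clock: 23.25
eef_pos: [0.4961, 0.3954, 0.198]
tool_rot: [0.108, 0.994, -0.0, -0.0]
ft_force: [0.4, 1.2, -0.2]
grip_width: 0.0482
grasp_force: 0.0
```

```bash
python3 -c "
from h import *
st(); im,_=boxes(); save('w9',im)
plan(([.4955,.397,.1],167.5),([.4955,.397,.017],167.5))"
```

```text
t 23.2 p [0.4961 0.3954 0.198 ] yaw 167.56 tilt 0.06 F [ 0.4  1.2 -0.2] w 0.0482 g 0.0 j [ 0.67  0.53  0.32  1.36 -0.    0.89]
0.95 px [383, 5, 87, 9] c [347.6 475.4] wh [63.2  6.7] long axis 77.7 [124  65  22]
0.84 px [325, 213, 32, 74] c [494.8 400.6] wh [27.3 63.5] long axis -12.8 [170 167 158]
0.66 px [24, 367, 47, 67] c [578.6  79.5] wh [41.3 71.7] long axis -4.5 [235 230 225]
0.64 px [409, 124, 85, 71] c [436.  481.5] wh [28.5 64.8] long axis -69.2 [236 137  51]
[0.496 0.397 0.1  ] -> [0.02, 0.03, 1.97] 0.01
[0.496 0.397 0.017] -> [0.02, 0.03, 3.63] 0.01
```

>>> drive_tool(
  rows=[
    {"dx":0.02,"dy":0.08,"dz":1,"wx":0,"wy":0,"wz":0,"hand":48},
    {"dx":0.02,"dy":0.08,"dz":2,"wx":0,"wy":0,"wz":0,"hand":48},
    {"dx":0.02,"dy":0.08,"dz":2.6,"wx":0,"wy":0,"wz":0,"hand":48},
    {"dx":0.02,"dy":0.08,"dz":3.2,"wx":0,"wy":0,"wz":0,"hand":48},
    {"dx":0.02,"dy":0.08,"dz":3.5,"wx":0,"wy":0,"wz":0,"hand":48},
    {"dx":0.02,"dy":0.08,"dz":3.62,"wx":0,"wy":0,"wz":0,"hand":48},
    {"dx":0.02,"dy":0.08,"dz":3.62,"wx":0,"wy":0,"wz":0,"hand":48},
    {"dx":0.02,"dy":0.08,"dz":3.62,"wx":0,"wy":0,"wz":0,"hand":22},
    {"dx":0.02,"dy":0.08,"dz":3.62,"wx":0,"wy":0,"wz":0,"hand":22},
    {"dx":0.02,"dy":0.08,"dz":3.62,"wx":0,"wy":0,"wz":0,"hand":22},
    {"dx":0.02,"dy":0.08,"dz":3.62,"wx":0,"wy":0,"wz":0,"hand":22},
    {"dx":0.02,"dy":0.08,"dz":3.62,"wx":0,"wy":0,"wz":0,"hand":22},
    {"dx":0.02,"dy":0.08,"dz":3.1,"wx":0,"wy":0,"wz":0,"hand":22},
    {"dx":0.02,"dy":0.08,"dz":2,"wx":0,"wy":0,"wz":0,"hand":22},
    {"dx":0.02,"dy":0.08,"dz":1.8,"wx":0,"wy":0,"wz":0,"hand":22},
    {"dx":0.02,"dy":0.08,"dz":1.8,"wx":0,"wy":0,"wz":0,"hand":22},
  ],
)

```text
clock: 24.95
eef_pos: [0.4975, 0.4029, 0.1123]
tool_rot: [0.107, 0.994, 0.003, 0.003]
ft_force: [0.6, 0.6, -1.2]
grip_width: 0.0261
grasp_force: 61.4
```

```bash
python3 -c "
from h import *
st()
plan((W(-.045,-.09,.1),180+YD),(W(-.045,-.09,.027),180+YD))"
```

```text
t 24.9 p [0.4975 0.4029 0.1123] yaw 167.69 tilt 0.44 F [ 0.6  0.6 -1.2] w 0.0261 g 61.4 j [0.68 0.59 0.19 1.16 0.   0.9 ]
[ 0.564 -0.099  0.1  ] -> [-3.44, -9.52, 0.21] -1.9
[ 0.564 -0.099  0.027] -> [-3.44, -9.53, 1.67] -1.9
```

>>> drive_tool(
  rows=[
    {"dx":-3.44,"dy":-9.5,"dz":0,"wx":0,"wy":0,"wz":-1.9,"hand":22},
    {"dx":-3.44,"dy":-9.5,"dz":0,"wx":0,"wy":0,"wz":-1.9,"hand":22},
    {"dx":-3.44,"dy":-9.5,"dz":0,"wx":0,"wy":0,"wz":-1.9,"hand":22},
    {"dx":-3.44,"dy":-9.5,"dz":0,"wx":0,"wy":0,"wz":-1.9,"hand":22},
    {"dx":-3.44,"dy":-9.5,"dz":0,"wx":0,"wy":0,"wz":-1.9,"hand":22},
    {"dx":-3.44,"dy":-9.5,"dz":0,"wx":0,"wy":0,"wz":-1.9,"hand":22},
    {"dx":-3.44,"dy":-9.5,"dz":0,"wx":0,"wy":0,"wz":-1.9,"hand":22},
    {"dx":-3.44,"dy":-9.5,"dz":0,"wx":0,"wy":0,"wz":-1.9,"hand":22},
    {"dx":-3.44,"dy":-9.5,"dz":0,"wx":0,"wy":0,"wz":-1.9,"hand":22},
    {"dx":-3.44,"dy":-9.5,"dz":0,"wx":0,"wy":0,"wz":-1.9,"hand":22},
    {"dx":-3.44,"dy":-9.5,"dz":0,"wx":0,"wy":0,"wz":-1.9,"hand":22},
    {"dx":-3.44,"dy":-9.5,"dz":0,"wx":0,"wy":0,"wz":-1.9,"hand":22},
    {"dx":-3.44,"dy":-9.5,"dz":0.6,"wx":0,"wy":0,"wz":-1.9,"hand":22},
    {"dx":-3.44,"dy":-9.5,"dz":1.2,"wx":0,"wy":0,"wz":-1.9,"hand":22},
    {"dx":-3.44,"dy":-9.5,"dz":1.4,"wx":0,"wy":0,"wz":-1.9,"hand":22},
    {"dx":-3.44,"dy":-9.5,"dz":1.4,"wx":0,"wy":0,"wz":-1.9,"hand":22},
    {"dx":-3.44,"dy":-9.5,"dz":1.4,"wx":0,"wy":0,"wz":-1.9,"hand":22},
  ],
)

```text
clock: 26.65
eef_pos: [0.5627, -0.0986, 0.0388]
tool_rot: [0.024, 1.0, 0.0, 0.0]
ft_force: [-0.1, -0.2, -0.2]
grip_width: 0.0264
grasp_force: 61.4
```

```bash
python3 -c "
from h import *
st()
plan((W(-.045,-.09,.027),180+YD))"
```

```text
t 26.6 p [ 0.5627 -0.0986  0.0388] yaw 177.27 tilt 0.02 F [-0.1 -0.2 -0.2] w 0.0264 g 61.4 j [-0.17  0.54 -0.11  0.92  0.   -0.13]
[ 0.564 -0.099  0.027] -> [-0.03, -0.01, 0.24] 0.02
```

>>> drive_tool(
  rows=[
    {"dx":-0.03,"dy":-0.01,"dz":0.12,"wx":0,"wy":0,"wz":0,"hand":22},
    {"dx":-0.03,"dy":-0.01,"dz":0.25,"wx":0,"wy":0,"wz":0,"hand":22},
    {"dx":-0.03,"dy":-0.01,"dz":0.25,"wx":0,"wy":0,"wz":0,"hand":22},
    {"dx":-0.03,"dy":-0.01,"dz":0.25,"wx":0,"wy":0,"wz":0,"hand":22},
    {"dx":-0.03,"dy":-0.01,"dz":0.25,"wx":0,"wy":0,"wz":0,"hand":40},
    {"dx":-0.03,"dy":-0.01,"dz":0.25,"wx":0,"wy":0,"wz":0,"hand":40},
    {"dx":-0.03,"dy":-0.01,"dz":0.25,"wx":0,"wy":0,"wz":0,"hand":40},
    {"dx":-0.03,"dy":-0.01,"dz":-0.5,"wx":0,"wy":0,"wz":0,"hand":42},
    {"dx":-0.03,"dy":-0.01,"dz":-1.4,"wx":0,"wy":0,"wz":0,"hand":48},
    {"dx":1.3,"dy":-4.2,"dz":-4,"wx":0,"wy":0,"wz":0,"hand":48},
    {"dx":1.3,"dy":-4.2,"dz":-4,"wx":0,"wy":0,"wz":0,"hand":48},
    {"dx":1.3,"dy":-4.2,"dz":-4,"wx":0,"wy":0,"wz":0,"hand":48},
    {"dx":1.3,"dy":-4.2,"dz":-4,"wx":0,"wy":0,"wz":0,"hand":48},
    {"dx":1.3,"dy":-4.2,"dz":-4,"wx":0,"wy":0,"wz":0,"hand":48},
    {"dx":1.3,"dy":-4.2,"dz":-4,"wx":0,"wy":0,"wz":0,"hand":48},
    {"dx":1.3,"dy":-4.2,"dz":-4,"wx":0,"wy":0,"wz":0,"hand":48},
    {"dx":1.3,"dy":-4.2,"dz":-4,"wx":0,"wy":0,"wz":0,"hand":48},
  ],
)

```text
clock: 28.35
eef_pos: [0.4868, -0.3051, 0.2371]
tool_rot: [0.024, 1.0, 0.001, -0.001]
ft_force: [0.2, 0.3, -0.3]
grip_width: 0.0479
grasp_force: 0.0
```

```bash
python3 -c "
from h import *
st(); im,_=boxes(); save('w10',im)
boxes(thing='pusher',z=.024); boxes(thing='mat',z=.003)"
```

```text
t 28.4 p [ 0.4868 -0.3051  0.2371] yaw 177.21 tilt 0.14 F [ 0.2  0.3 -0.3] w 0.0479 g 0.0 j [-0.56  0.39  0.21  1.39  0.   -0.51]
0.89 px [587, 275, 49, 68] c [567.6 -39.4] wh [39.  67.9] long axis -3.6 [237 235 230]
0.85 px [526, 275, 38, 62] c [565.1 -99.8] wh [35.8 68.7] long axis -2.9 [238 235 231]
0.82 px [11, 265, 16, 76] c [ 527.1 -611.1] wh [19.  80.9] long axis -15.4 [27 28 26]
0.66 px [265, 250, 32, 135] c [ 523.6 -358.6] wh [ 28.8 130.6] long axis -7.3 [49 50 49]
0.44 px [158, 302, 117, 95] c [ 577.6 -473.2] wh [ 92.7 126.1] long axis -57.2 [239 234 231]
0.69 px [259, 208, 111, 186] c [ 490.  -362.3] wh [100.  189.5] long axis -2.1 [55 56 58]
```

View pics/w10.png

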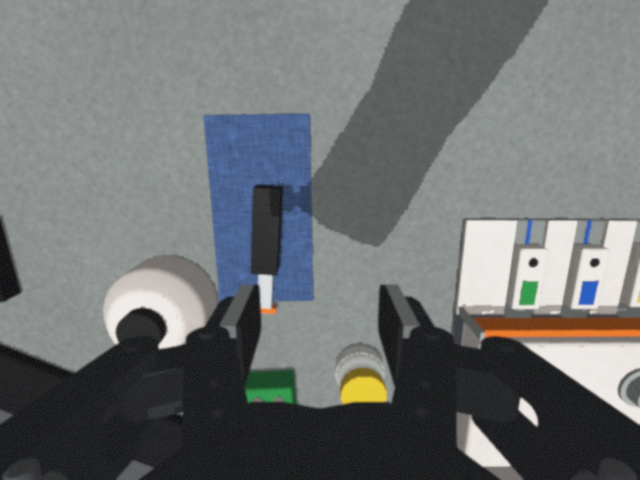

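```bash
cat > pu.py <<'E'
import sys
from h import *
im=cv2.imread('pics/%s.png'%sys.argv[1])[:,:,::-1].astype(int); C=cam('wrist')
x0,y0,x1,y1=map(int,sys.argv[2:6])
s=im[y0:y1,x0:x1]; mx=s.max(2); mn=s.min(2)
def pts(m):
    n,l,st_,_=cv2.connectedComponentsWithStats(m.astype(np.uint8)); k=1+np.argmax(st_[1:,4]); r,c=np.nonzero(l==k); return np.stack([c+x0,r+y0],1)
for n,m,z in [('handle',mx<62,.027),('nose',(mn>120)&(mx-mn<40),.013),('foot',(s[:,:,0]-s[:,:,2]>60)&(s[:,:,0]>110),.010)]:
    p=pts(m); P=np.array([at(C,q,z)[:2] for q in p],np.float32)*1000; (cc,wh,a)=cv2.minAreaRect(P)
    print(n,len(p),'mean',P.mean(0).round(1),'min',P.min(0).round(1),'max',P.max(0).round(1),'rect',np.round(cc,1),np.round(wh,1),round(a,1))
    if n!='foot':
        r=np.unique(p[:,1])[3:-3]
        L=np.array([at(C,(p[p[:,1]==k,0].min(),k),z)[:2] for k in r]); Q=np.array([at(C,(p[p[:,1]==k,0].max(),k),z)[:2] for k in r])
        for e in (L,Q): f=np.polyfit(e[:,0],e[:,1],1); print('  edge angle',np.degrees(np.arctan(f[0])).round(2),'y at x=.5:',np.polyval(f,.5).round(4))
E
python3 pu.py w10 240 170 292 330
```

```text
handle 2398 mean [ 501.8 -355.2] min [ 460.  -372.9] max [ 547.2 -337.6] rect [ 503.3 -355.4] [26.3 86.2] 82.9
  edge angle -7.16 y at x=.5: -0.3676
  edge angle -7.45 y at x=.5: -0.3424
nose 648 mean [ 601.6 -352.7] min [ 583.4 -371.3] max [ 615.1 -338.5] rect [ 598.8 -354.9] [30.8 31.8] 86.2
  edge angle -46.51 y at x=.5: -0.2597
  edge angle -3.84 y at x=.5: -0.3328
foot 101 mean [ 593.6 -363.4] min [ 587.9 -372.2] max [ 597.2 -355.9] rect [ 592.2 -364. ] [16.1  9.2] 87.3
```

```bash
python3 -c "
from h import *
plan(([.508,-.356,.1],172.9),([.508,-.356,.0195],172.9))"
```

```text
[ 0.508 -0.356  0.1  ] -> [-0.46, -1.0, 2.75] 0.88
[ 0.508 -0.356  0.02 ] -> [-0.47, -1.0, 4.36] 0.88
```

>>> drive_tool(
  rows=[
    {"dx":-0.46,"dy":-1,"dz":1,"wx":0,"wy":0,"wz":0.9,"hand":46},
    {"dx":-0.46,"dy":-1,"dz":2,"wx":0,"wy":0,"wz":0.9,"hand":46},
    {"dx":-0.46,"dy":-1,"dz":2.75,"wx":0,"wy":0,"wz":0.9,"hand":46},
    {"dx":-0.46,"dy":-1,"dz":3.3,"wx":0,"wy":0,"wz":0.9,"hand":46},
    {"dx":-0.46,"dy":-1,"dz":3.8,"wx":0,"wy":0,"wz":0.9,"hand":46},
    {"dx":-0.46,"dy":-1,"dz":4.2,"wx":0,"wy":0,"wz":0.9,"hand":46},
    {"dx":-0.46,"dy":-1,"dz":4.36,"wx":0,"wy":0,"wz":0.9,"hand":46},
    {"dx":-0.46,"dy":-1,"dz":4.36,"wx":0,"wy":0,"wz":0.9,"hand":46},
    {"dx":-0.46,"dy":-1,"dz":4.36,"wx":0,"wy":0,"wz":0.9,"hand":46},
    {"dx":-0.46,"dy":-1,"dz":4.36,"wx":0,"wy":0,"wz":0.9,"hand":20},
    {"dx":-0.46,"dy":-1,"dz":4.36,"wx":0,"wy":0,"wz":0.9,"hand":20},
    {"dx":-0.46,"dy":-1,"dz":4.36,"wx":0,"wy":0,"wz":0.9,"hand":20},
    {"dx":-0.46,"dy":-1,"dz":4.36,"wx":0,"wy":0,"wz":0.9,"hand":20},
    {"dx":-0.46,"dy":-1,"dz":4.36,"wx":0,"wy":0,"wz":0.9,"hand":20},
  ],
)

```text
clock: 30.05
eef_pos: [0.5088, -0.358, 0.0222]
tool_rot: [0.064, 0.998, -0.001, 0.002]
ft_force: [0.3, 0.7, 6.8]
grip_width: 0.0245
grasp_force: 61.6
```

```bash
python3 -c "
from h import *
st()"
```

```text
t 30.1 p [ 0.5088 -0.358   0.0222] yaw 172.69 tilt 0.21 F [0.3 0.7 6.8] w 0.0245 g 61.6 j [-0.61  0.64  0.03  0.95  0.   -0.49]
```

```bash
python3 -c "
from h import *
plan((W(-.175,-.09,.08),180+YD),(W(-.175,-.09,.0285),180+YD))"
```

```text
[ 0.434 -0.093  0.08 ] -> [2.15, 5.07, -1.17] -0.9
[ 0.434 -0.093  0.028] -> [2.15, 5.08, -0.14] -0.9
```

>>> drive_tool(
  rows=[
    {"dx":0,"dy":0,"dz":-0.5,"wx":0,"wy":0,"wz":0,"hand":20},
    {"dx":0,"dy":0,"dz":-1.2,"wx":0,"wy":0,"wz":0,"hand":20},
    {"dx":0.3,"dy":0,"dz":-1.8,"wx":0,"wy":0,"wz":0,"hand":20},
    {"dx":2.15,"dy":5.07,"dz":-1.8,"wx":0,"wy":0,"wz":-0.9,"hand":20},
    {"dx":2.15,"dy":5.07,"dz":-1.8,"wx":0,"wy":0,"wz":-0.9,"hand":20},
    {"dx":2.15,"dy":5.07,"dz":-1.8,"wx":0,"wy":0,"wz":-0.9,"hand":20},
    {"dx":2.15,"dy":5.07,"dz":-1.8,"wx":0,"wy":0,"wz":-0.9,"hand":20},
    {"dx":2.15,"dy":5.07,"dz":-1.8,"wx":0,"wy":0,"wz":-0.9,"hand":20},
    {"dx":2.15,"dy":5.07,"dz":-1.8,"wx":0,"wy":0,"wz":-0.9,"hand":20},
    {"dx":2.15,"dy":5.07,"dz":-1.8,"wx":0,"wy":0,"wz":-0.9,"hand":20},
    {"dx":2.15,"dy":5.07,"dz":-1.2,"wx":0,"wy":0,"wz":-0.9,"hand":20},
    {"dx":2.15,"dy":5.07,"dz":-0.7,"wx":0,"wy":0,"wz":-0.9,"hand":20},
    {"dx":2.15,"dy":5.07,"dz":-0.7,"wx":0,"wy":0,"wz":-0.9,"hand":20},
  ],
)

```text
clock: 31.35
eef_pos: [0.4308, -0.0923, 0.0528]
tool_rot: [0.025, 1.0, 0.0, -0.003]
ft_force: [-0.9, 0.5, -0.1]
grip_width: 0.0244
grasp_force: 60.9
```

```bash
python3 -c "
from h import *
st(); save('w11',bot.camera('wrist')); save('s11',bot.camera('scene'))
plan((W(-.175,-.09,.0285),180+YD))
C=cam('wrist'); print('foot end pred px',proj(C,W(-.09,-.09,.04)),'mouth lane1',proj(C,W(0,-.09,.008)))"
```

```text
t 31.4 p [ 0.4308 -0.0923  0.0528] yaw 177.14 tilt 0.35 F [-0.9  0.5 -0.1] w 0.0244 g 60.9 j [-0.21  0.32 -0.44  0.82 -0.   -0.16]
[ 0.434 -0.093  0.028] -> [-0.03, 0.01, 0.54] -0.01
foot end pred px [319.47276843 460.49473095] mouth lane1 [319.47857435 531.61627115]
```

View pics/w11.png

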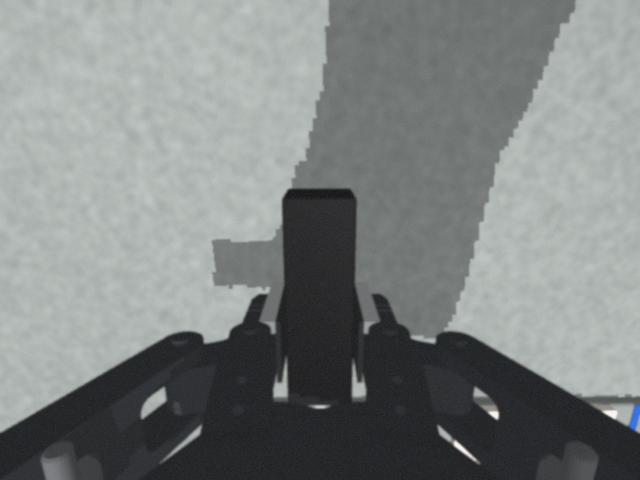

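>>> drive_tool(
  rows=[
    {"dx":-0.03,"dy":0.01,"dz":0.3,"wx":0,"wy":0,"wz":0,"hand":20},
    {"dx":-0.03,"dy":0.01,"dz":0.48,"wx":0,"wy":0,"wz":0,"hand":20},
    {"dx":-0.03,"dy":0.01,"dz":0.48,"wx":0,"wy":0,"wz":0,"hand":20},
    {"dx":-0.03,"dy":0.01,"dz":0.48,"wx":0,"wy":0,"wz":0,"hand":20},
  ],
)

```text
clock: 31.85
eef_pos: [0.4351, -0.0919, 0.0318]
tool_rot: [0.025, 1.0, -0.0, 0.0]
ft_force: [0.4, -0.3, -1.1]
grip_width: 0.0244
grasp_force: 60.9
```

```bash
python3 -c "
from h import *
st()
C=cam('wrist'); 
plan((W(-.175,-.09,.0285),180+YD))
o=bot.get_obs();p=o['eef_pos']
im=bot.camera('wrist'); col=im[150:260,320].sum(1); print(col[::3])
for r in (190,198): print((at(C,(319,r),p[2]-.0192+.024)-p))"
```

```text
t 31.9 p [ 0.4351 -0.0919  0.0318] yaw 177.17 tilt 0.03 F [ 0.4 -0.3 -1.1] w 0.0244 g 60.9 j [-0.21  0.35 -0.46  0.76 -0.   -0.16]
[ 0.434 -0.093  0.028] -> [0.01, -0.01, 0.07] -0.0
[351 348 362 362 358 355 353 356 354 356 369 364 350 151  78  67 104 139
 150 140 152 142 147 146 143 153 127 135 122 134 131 140 137 136 134 134
 141]
[-0.04917229  0.00251087  0.0048    ]
[-0.04642565  0.00237547  0.0048    ]
```

>>> drive_tool(
  rows=[
    {"dx":-0.1,"dy":-0.02,"dz":0.05,"wx":0,"wy":0,"wz":0,"hand":20},
    {"dx":-0.2,"dy":-0.02,"dz":0.05,"wx":0,"wy":0,"wz":0,"hand":20},
    {"dx":-0.3,"dy":-0.02,"dz":0.05,"wx":0,"wy":0,"wz":0,"hand":20},
    {"dx":-0.4,"dy":-0.02,"dz":0.05,"wx":0,"wy":0,"wz":0,"hand":20},
    {"dx":-0.5,"dy":-0.02,"dz":0.05,"wx":0,"wy":0,"wz":0,"hand":20},
    {"dx":-0.6,"dy":-0.02,"dz":0.05,"wx":0,"wy":0,"wz":0,"hand":20},
    {"dx":-0.7,"dy":-0.02,"dz":0.05,"wx":0,"wy":0,"wz":0,"hand":20},
    {"dx":-0.8,"dy":-0.02,"dz":0.05,"wx":0,"wy":0,"wz":0,"hand":20},
  ],
)

```text
clock: 32.7
eef_pos: [0.4751, -0.0946, 0.0288]
tool_rot: [0.025, 1.0, 0.0, -0.0]
ft_force: [-0.0, 0.1, -0.8]
grip_width: 0.0246
grasp_force: 60.9
```

```bash
cat >> h.py <<'E'
def rx():
    o=bot.get_obs(); d=o['eef_pos'][:2]-RD[:2]; c,s=np.cos(RD[2]),np.sin(RD[2]); F=o['ft_force']
    print('reader x,y mm',((c*d[0]+s*d[1])*1000).round(1),((-s*d[0]+c*d[1])*1000).round(1),'z',o['eef_pos'][2].round(4),'F along x',(c*F[0]+s*F[1]).round(2),F.round(1))
E
python3 -c "
from h import *
st(); rx(); save('w12',bot.camera('wrist'));
boxes('top',z=.026)"
```

```text
t 32.7 p [ 0.4751 -0.0946  0.0288] yaw 177.19 tilt 0.01 F [-0.   0.1 -0.8] w 0.0246 g 60.9 j [-0.2   0.42 -0.36  0.79  0.   -0.15]
reader x,y mm -134.3 -90.0 z 0.0288 F along x -0.03 [-0.   0.1 -0.8]
0.78 px [262, 223, 13, 27] c [575.6  81. ] wh [29.4 64.2] long axis -4.8 [210 206 195]
0.58 px [120, 280, 26, 16] c [434.9 479.1] wh [30.1 69.2] long axis -68.4 [201  93  36]
0.54 px [285, 226, 11, 23] c [566.8  21.6] wh [27.4 66.3] long axis -1.3 [209 201 177]
0.51 px [329, 220, 11, 10] c [ 583.5 -100.6] wh [24.6 30.3] long axis -1.8 [160 157 147]
0.49 px [121, 318, 26, 16] c [331.2 474.7] wh [69.8 32. ] long axis 74.8 [200  92  36]
```

View pics/w12.png

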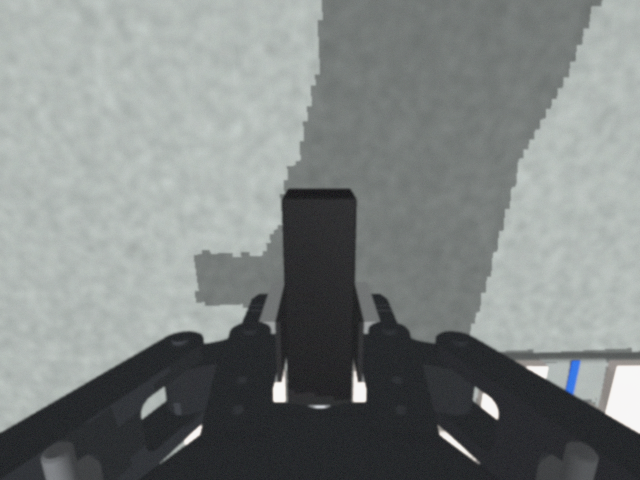

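>>> drive_tool(
  rows=[
    {"dx":-0.1,"dy":0,"dz":0,"wx":0,"wy":0,"wz":0,"hand":20},
    {"dx":-0.2,"dy":0,"dz":0,"wx":0,"wy":0,"wz":0,"hand":20},
    {"dx":-0.3,"dy":0,"dz":0,"wx":0,"wy":0,"wz":0,"hand":20},
    {"dx":-0.4,"dy":0,"dz":0,"wx":0,"wy":0,"wz":0,"hand":20},
    {"dx":-0.5,"dy":0,"dz":0,"wx":0,"wy":0,"wz":0,"hand":20},
    {"dx":-0.6,"dy":0,"dz":0,"wx":0,"wy":0,"wz":0,"hand":20},
    {"dx":-0.7,"dy":0,"dz":0,"wx":0,"wy":0,"wz":0,"hand":20},
    {"dx":-0.8,"dy":0,"dz":0,"wx":0,"wy":0,"wz":0,"hand":20},
  ],
)

```text
clock: 33.65
eef_pos: [0.5151, -0.0966, 0.0288]
tool_rot: [0.025, 1.0, -0.0, -0.0]
ft_force: [-0.9, -0.1, -1.0]
grip_width: 0.0244
grasp_force: 60.9
```

```bash
python3 -c "
from h import *
rx(); im=bot.camera('top'); save('t13',im)
boxes('top',z=.026,img=im)"
```

```text
reader x,y mm -94.3 -90.0 z 0.0288 F along x -0.86 [-0.9 -0.1 -1. ]
0.55 px [120, 317, 23, 18] c [331.4 475.4] wh [67.5 29.5] long axis 74.7 [198  91  36]
0.51 px [286, 225, 11, 22] c [565.5  21.6] wh [27.4 63.5] long axis -1.3 [208 200 176]
0.51 px [263, 222, 17, 25] c [574.3  81.1] wh [29.1 61.3] long axis -4.2 [174 146 136]
0.5 px [120, 280, 31, 16] c [434.6 476.9] wh [30.3 70.1] long axis -71.1 [199  93  36]
```

>>> drive_tool(
  rows=[
    {"dx":-0.1,"dy":0,"dz":0,"wx":0,"wy":0,"wz":0,"hand":20},
    {"dx":-0.2,"dy":0,"dz":0,"wx":0,"wy":0,"wz":0,"hand":20},
    {"dx":-0.3,"dy":0,"dz":0,"wx":0,"wy":0,"wz":0,"hand":20},
    {"dx":-0.4,"dy":0,"dz":0,"wx":0,"wy":0,"wz":0,"hand":20},
    {"dx":-0.5,"dy":0,"dz":0,"wx":0,"wy":0,"wz":0,"hand":20},
    {"dx":-0.5,"dy":0,"dz":0,"wx":0,"wy":0,"wz":0,"hand":20},
  ],
)

```text
clock: 34.35
eef_pos: [0.5407, -0.0979, 0.0289]
tool_rot: [0.025, 1.0, -0.0, 0.001]
ft_force: [-0.1, -0.6, 0.2]
grip_width: 0.0248
grasp_force: 60.9
```

>>> drive_tool(
  rows=[
    {"dx":-0.03,"dy":0,"dz":0,"wx":0,"wy":0,"wz":0,"hand":20},
    {"dx":-0.06,"dy":0,"dz":0,"wx":0,"wy":0,"wz":0,"hand":20},
    {"dx":-0.06,"dy":0,"dz":0,"wx":0,"wy":0,"wz":0,"hand":20},
  ],
)

```text
clock: 34.65
eef_pos: [0.5427, -0.098, 0.0288]
tool_rot: [0.025, 1.0, -0.0, 0.0]
ft_force: [-0.8, -0.5, -1.4]
grip_width: 0.0245
grasp_force: 60.9
```

>>> drive_tool(
  rows=[
    {"dx":-0.03,"dy":0,"dz":0,"wx":0,"wy":0,"wz":0,"hand":20},
    {"dx":-0.05,"dy":0,"dz":0,"wx":0,"wy":0,"wz":0,"hand":20},
    {"dx":-0.05,"dy":0,"dz":0,"wx":0,"wy":0,"wz":0,"hand":20},
  ],
)

```text
clock: 34.95
eef_pos: [0.5453, -0.0981, 0.0289]
tool_rot: [0.025, 1.0, -0.0, 0.0]
ft_force: [-0.5, 0.6, -0.3]
grip_width: 0.0247
grasp_force: 60.9
```

```bash
python3 -c "
from h import *
rx()"
```

```text
reader x,y mm -64.0 -90.1 z 0.0289 F along x -0.56 [-0.5  0.6 -0.3]
```

>>> drive_tool(
  rows=[
    {"dx":-0.02,"dy":0,"dz":0,"wx":0,"wy":0,"wz":0,"hand":20},
    {"dx":-0.04,"dy":0,"dz":0,"wx":0,"wy":0,"wz":0,"hand":20},
    {"dx":-0.04,"dy":0,"dz":0,"wx":0,"wy":0,"wz":0,"hand":20},
  ],
)

```text
clock: 35.25
eef_pos: [0.5473, -0.0982, 0.0288]
tool_rot: [0.025, 1.0, -0.0, 0.0]
ft_force: [-0.0, 0.1, 0.1]
grip_width: 0.0246
grasp_force: 60.9
```

>>> drive_tool(
  rows=[
    {"dx":-0.02,"dy":0,"dz":0,"wx":0,"wy":0,"wz":0,"hand":20},
    {"dx":-0.04,"dy":0,"dz":0,"wx":0,"wy":0,"wz":0,"hand":20},
    {"dx":-0.04,"dy":0,"dz":0,"wx":0,"wy":0,"wz":0,"hand":20},
  ],
)

```text
clock: 35.55
eef_pos: [0.5493, -0.0983, 0.0288]
tool_rot: [0.025, 1.0, -0.0, 0.0]
ft_force: [0.9, 0.7, -1.4]
grip_width: 0.0239
grasp_force: 60.9
```

>>> drive_tool(
  rows=[
    {"dx":-0.02,"dy":0,"dz":0,"wx":0,"wy":0,"wz":0,"hand":20},
    {"dx":-0.04,"dy":0,"dz":0,"wx":0,"wy":0,"wz":0,"hand":20},
    {"dx":-0.04,"dy":0,"dz":0,"wx":0,"wy":0,"wz":0,"hand":20},
  ],
)

```text
clock: 35.85
eef_pos: [0.5513, -0.0984, 0.0288]
tool_rot: [0.025, 1.0, -0.0, 0.0]
ft_force: [-0.1, 0.4, -1.5]
grip_width: 0.0246
grasp_force: 60.9
```

>>> drive_tool(
  rows=[
    {"dx":-0.02,"dy":0,"dz":0,"wx":0,"wy":0,"wz":0,"hand":20},
    {"dx":-0.04,"dy":0,"dz":0,"wx":0,"wy":0,"wz":0,"hand":20},
    {"dx":-0.04,"dy":0,"dz":0,"wx":0,"wy":0,"wz":0,"hand":20},
  ],
)

```text
clock: 36.15
eef_pos: [0.5533, -0.0985, 0.0288]
tool_rot: [0.025, 1.0, -0.0, 0.0]
ft_force: [-0.7, 0.1, -1.4]
grip_width: 0.0249
grasp_force: 60.9
```

>>> drive_tool(
  rows=[
    {"dx":-0.02,"dy":0,"dz":0,"wx":0,"wy":0,"wz":0,"hand":20},
    {"dx":-0.04,"dy":0,"dz":0,"wx":0,"wy":0,"wz":0,"hand":20},
    {"dx":-0.04,"dy":0,"dz":0,"wx":0,"wy":0,"wz":0,"hand":20},
  ],
)

```text
clock: 36.45
eef_pos: [0.5543, -0.0985, 0.0285]
tool_rot: [0.025, 1.0, 0.0, -0.001]
ft_force: [-2.7, -0.6, -1.0]
grip_width: 0.0246
grasp_force: 61.0
```

>>> drive_tool(
  rows=[
    {"dx":-0.02,"dy":0,"dz":0,"wx":0,"wy":0,"wz":0,"hand":20},
    {"dx":-0.04,"dy":0,"dz":0,"wx":0,"wy":0,"wz":0,"hand":20},
    {"dx":-0.04,"dy":0,"dz":0,"wx":0,"wy":0,"wz":0,"hand":20},
  ],
)

```text
clock: 36.75
eef_pos: [0.5544, -0.0984, 0.0281]
tool_rot: [0.025, 1.0, 0.0, -0.003]
ft_force: [-6.5, 0.4, 2.2]
grip_width: 0.0246
grasp_force: 61.2
```

>>> drive_tool(
  rows=[
    {"dx":0.3,"dy":0,"dz":0,"wx":0,"wy":0,"wz":0,"hand":20},
    {"dx":0.9,"dy":0,"dz":0,"wx":0,"wy":0,"wz":0,"hand":20},
    {"dx":1.5,"dy":0,"dz":0,"wx":0,"wy":0,"wz":0,"hand":20},
    {"dx":2.1,"dy":0,"dz":0,"wx":0,"wy":0,"wz":0,"hand":20},
    {"dx":2.45,"dy":0,"dz":0,"wx":0,"wy":0,"wz":0,"hand":20},
    {"dx":2.45,"dy":0,"dz":-0.5,"wx":0,"wy":0,"wz":0,"hand":20},
    {"dx":2.45,"dy":0.3,"dz":-0.6,"wx":0,"wy":0,"wz":0,"hand":20},
    {"dx":2.45,"dy":1.2,"dz":-0.6,"wx":0,"wy":0,"wz":0,"hand":20},
    {"dx":2.45,"dy":1.2,"dz":-0.6,"wx":0,"wy":0,"wz":0,"hand":20},
    {"dx":2.45,"dy":1.2,"dz":-0.6,"wx":0,"wy":0,"wz":0,"hand":20},
  ],
)

```text
clock: 37.75
eef_pos: [0.4386, -0.032, 0.0592]
tool_rot: [0.023, 1.0, -0.0, 0.001]
ft_force: [-0.0, 0.6, -0.1]
grip_width: 0.0245
grasp_force: 60.9
```

```bash
python3 -c "
from h import *
rx(); st(); plan((W(-.175,-.03,.029),180+YD))
im=bot.camera('top'); save('t14',im);boxes('top',z=.026,img=im)
C=cam('wrist');p=bot.get_obs()['eef_pos']; im=bot.camera('wrist'); print(im[180:204,320].sum(1)); 
for r in (190,196): print((at(C,(319,r),p[2]-.0192+.024)-p))"
```

```text
reader x,y mm -173.9 -29.3 z 0.0592 F along x -0.06 [-0.   0.6 -0.1]
t 37.8 p [ 0.4386 -0.032   0.0592] yaw 177.33 tilt 0.11 F [-0.   0.6 -0.1] w 0.0245 g 60.9 j [-0.07  0.3  -0.44  0.83 -0.   -0.03]
[ 0.437 -0.033  0.029] -> [0.02, -0.01, 0.6] 0.03
0.76 px [265, 223, 14, 26] c [577.   80.4] wh [30.3 66.5] long axis -1.1 [209 204 193]
0.76 px [118, 279, 33, 14] c [434.5 477.8] wh [33.8 73.4] long axis -69.8 [155  84  34]
0.75 px [309, 226, 9, 23] c [562.2 -37.2] wh [30. 66.] long axis -1.6 [208 205 194]
0.74 px [122, 317, 22, 15] c [331.7 475.5] wh [66.6 28.7] long axis 76.2 [192  89  34]
0.58 px [286, 226, 14, 24] c [565.4  21.8] wh [31.6 69.7] long axis -4.9 [208 200 176]
[345 350 341 342 354 354 359 325 247 159 102  71  66  91  77  78  90  98
  95 116 143 144 141 154]
[-0.04917735  0.0025022   0.0048    ]
[-0.0471204   0.00240123  0.0048    ]
```

>>> drive_tool(
  rows=[
    {"dx":0,"dy":-0.01,"dz":0.3,"wx":0,"wy":0,"wz":0,"hand":20},
    {"dx":0,"dy":-0.01,"dz":0.6,"wx":0,"wy":0,"wz":0,"hand":20},
    {"dx":0,"dy":-0.01,"dz":0.6,"wx":0,"wy":0,"wz":0,"hand":20},
    {"dx":-0.1,"dy":-0.01,"dz":0.6,"wx":0,"wy":0,"wz":0,"hand":20},
    {"dx":-0.2,"dy":-0.01,"dz":0.6,"wx":0,"wy":0,"wz":0,"hand":20},
    {"dx":-0.3,"dy":-0.01,"dz":0.6,"wx":0,"wy":0,"wz":0,"hand":20},
    {"dx":-0.4,"dy":-0.01,"dz":0.6,"wx":0,"wy":0,"wz":0,"hand":20},
    {"dx":-0.5,"dy":-0.01,"dz":0.6,"wx":0,"wy":0,"wz":0,"hand":20},
    {"dx":-0.6,"dy":-0.01,"dz":0.6,"wx":0,"wy":0,"wz":0,"hand":20},
    {"dx":-0.7,"dy":-0.01,"dz":0.6,"wx":0,"wy":0,"wz":0,"hand":20},
    {"dx":-0.8,"dy":-0.01,"dz":0.6,"wx":0,"wy":0,"wz":0,"hand":20},
    {"dx":-0.9,"dy":-0.01,"dz":0.6,"wx":0,"wy":0,"wz":0,"hand":20},
    {"dx":-1,"dy":-0.01,"dz":0.6,"wx":0,"wy":0,"wz":0,"hand":20},
    {"dx":-1,"dy":-0.01,"dz":0.6,"wx":0,"wy":0,"wz":0,"hand":20},
  ],
)

```text
clock: 39.3
eef_pos: [0.4887, -0.0357, 0.0289]
tool_rot: [0.025, 1.0, -0.0, 0.001]
ft_force: [0.8, 0.1, -1.0]
grip_width: 0.0245
grasp_force: 60.9
```

```bash
python3 -c "
from h import *
rx();plan((W(-.068,-.03,.029),180+YD))"
```

```text
reader x,y mm -123.6 -30.5 z 0.0289 F along x 0.79 [ 0.8  0.1 -1. ]
[ 0.544 -0.038  0.029] -> [-1.11, 0.01, -0.0] 0.0
```

>>> drive_tool(
  rows=[
    {"dx":-0.1,"dy":0.01,"dz":0,"wx":0,"wy":0,"wz":0,"hand":20},
    {"dx":-0.2,"dy":0.01,"dz":0,"wx":0,"wy":0,"wz":0,"hand":20},
    {"dx":-0.3,"dy":0.01,"dz":0,"wx":0,"wy":0,"wz":0,"hand":20},
    {"dx":-0.4,"dy":0.01,"dz":0,"wx":0,"wy":0,"wz":0,"hand":20},
    {"dx":-0.5,"dy":0.01,"dz":0,"wx":0,"wy":0,"wz":0,"hand":20},
    {"dx":-0.6,"dy":0.01,"dz":0,"wx":0,"wy":0,"wz":0,"hand":20},
    {"dx":-0.7,"dy":0.01,"dz":0,"wx":0,"wy":0,"wz":0,"hand":20},
    {"dx":-0.8,"dy":0.01,"dz":0,"wx":0,"wy":0,"wz":0,"hand":20},
    {"dx":-0.9,"dy":0.01,"dz":0,"wx":0,"wy":0,"wz":0,"hand":20},
    {"dx":-1,"dy":0.01,"dz":0,"wx":0,"wy":0,"wz":0,"hand":20},
    {"dx":-1.1,"dy":0.01,"dz":0,"wx":0,"wy":0,"wz":0,"hand":20},
    {"dx":-1.1,"dy":0.01,"dz":0,"wx":0,"wy":0,"wz":0,"hand":20},
  ],
)

```text
clock: 40.5
eef_pos: [0.5436, -0.0379, 0.0289]
tool_rot: [0.025, 1.0, -0.0, 0.001]
ft_force: [0.5, 0.3, -0.1]
grip_width: 0.0243
grasp_force: 60.9
```

>>> drive_tool(
  rows=[
    {"dx":-0.02,"dy":0,"dz":0,"wx":0,"wy":0,"wz":0,"hand":20},
    {"dx":-0.04,"dy":0,"dz":0,"wx":0,"wy":0,"wz":0,"hand":20},
    {"dx":-0.06,"dy":0,"dz":0,"wx":0,"wy":0,"wz":0,"hand":20},
    {"dx":-0.06,"dy":0,"dz":0,"wx":0,"wy":0,"wz":0,"hand":20},
  ],
)

```text
clock: 40.9
eef_pos: [0.5456, -0.038, 0.0288]
tool_rot: [0.025, 1.0, -0.0, -0.0]
ft_force: [0.0, -0.4, -0.8]
grip_width: 0.0244
grasp_force: 60.9
```

>>> drive_tool(
  rows=[
    {"dx":-0.02,"dy":0,"dz":0,"wx":0,"wy":0,"wz":0,"hand":20},
    {"dx":-0.04,"dy":0,"dz":0,"wx":0,"wy":0,"wz":0,"hand":20},
    {"dx":-0.04,"dy":0,"dz":0,"wx":0,"wy":0,"wz":0,"hand":20},
  ],
)

```text
clock: 41.2
eef_pos: [0.5478, -0.0381, 0.0288]
tool_rot: [0.025, 1.0, -0.0, 0.0]
ft_force: [-0.7, 1.1, -0.5]
grip_width: 0.0246
grasp_force: 60.9
```

>>> drive_tool(
  rows=[
    {"dx":-0.02,"dy":0,"dz":0,"wx":0,"wy":0,"wz":0,"hand":20},
    {"dx":-0.04,"dy":0,"dz":0,"wx":0,"wy":0,"wz":0,"hand":20},
    {"dx":-0.04,"dy":0,"dz":0,"wx":0,"wy":0,"wz":0,"hand":20},
  ],
)

```text
clock: 41.5
eef_pos: [0.5496, -0.0382, 0.0288]
tool_rot: [0.025, 1.0, 0.0, -0.0]
ft_force: [-0.0, -0.6, -0.5]
grip_width: 0.0245
grasp_force: 60.9
```

>>> drive_tool(
  rows=[
    {"dx":-0.02,"dy":0,"dz":0,"wx":0,"wy":0,"wz":0,"hand":20},
    {"dx":-0.04,"dy":0,"dz":0,"wx":0,"wy":0,"wz":0,"hand":20},
    {"dx":-0.04,"dy":0,"dz":0,"wx":0,"wy":0,"wz":0,"hand":20},
  ],
)

```text
clock: 41.8
eef_pos: [0.5497, -0.0382, 0.0283]
tool_rot: [0.025, 1.0, 0.0, -0.002]
ft_force: [-4.7, 0.3, 0.9]
grip_width: 0.0247
grasp_force: 61.1
```

>>> drive_tool(
  rows=[
    {"dx":-0.02,"dy":0,"dz":0,"wx":0,"wy":0,"wz":0,"hand":20},
    {"dx":-0.04,"dy":0,"dz":0,"wx":0,"wy":0,"wz":0,"hand":20},
    {"dx":-0.04,"dy":0,"dz":0,"wx":0,"wy":0,"wz":0,"hand":20},
  ],
)

```text
clock: 42.1
eef_pos: [0.5497, -0.0382, 0.0278]
tool_rot: [0.025, 1.0, 0.0, -0.004]
ft_force: [-8.9, 0.2, 1.9]
grip_width: 0.0246
grasp_force: 61.3
```

>>> drive_tool(
  rows=[
    {"dx":0.3,"dy":0,"dz":0,"wx":0,"wy":0,"wz":0,"hand":20},
    {"dx":0.9,"dy":0,"dz":0,"wx":0,"wy":0,"wz":0,"hand":20},
    {"dx":1.5,"dy":0,"dz":0,"wx":0,"wy":0,"wz":0,"hand":20},
    {"dx":2.1,"dy":0,"dz":0,"wx":0,"wy":0,"wz":0,"hand":20},
    {"dx":2.4,"dy":0,"dz":0,"wx":0,"wy":0,"wz":0,"hand":20},
    {"dx":2.4,"dy":0,"dz":-0.5,"wx":0,"wy":0,"wz":0,"hand":20},
    {"dx":2.4,"dy":0.3,"dz":-0.6,"wx":0,"wy":0,"wz":0,"hand":20},
    {"dx":2.4,"dy":1.2,"dz":-0.6,"wx":0,"wy":0,"wz":0,"hand":20},
    {"dx":2.4,"dy":1.2,"dz":-0.6,"wx":0,"wy":0,"wz":0,"hand":20},
    {"dx":2.4,"dy":1.2,"dz":-0.6,"wx":0,"wy":0,"wz":0,"hand":20},
  ],
)

```text
clock: 43.1
eef_pos: [0.4373, 0.0282, 0.0591]
tool_rot: [0.023, 1.0, -0.0, 0.001]
ft_force: [-0.1, -0.6, -1.4]
grip_width: 0.0247
grasp_force: 60.9
```

```bash
python3 -c "
from h import *
rx(); st(); plan((W(-.178,.03,.029),180+YD))
im=bot.camera('top'); save('t15',im);boxes('top',z=.026,img=im)
im=bot.camera('wrist'); print(im[180:204,320].sum(1))"
```

```text
reader x,y mm -178.2 30.7 z 0.0591 F along x -0.09 [-0.1 -0.6 -1.4]
t 43.1 p [0.4373 0.0282 0.0591] yaw 177.33 tilt 0.08 F [-0.1 -0.6 -1.4] w 0.0247 g 60.9 j [ 0.06  0.3  -0.45  0.82 -0.    0.11]
[0.437 0.027 0.029] -> [-0.0, -0.01, 0.6] 0.03
0.78 px [264, 223, 13, 28] c [575.6  80.9] wh [34.7 64.8] long axis -4.9 [210 206 195]
0.54 px [121, 316, 27, 21] c [331.6 475. ] wh [69.8 31.4] long axis 74.8 [199  91  35]
0.49 px [286, 226, 14, 22] c [565.5  21.4] wh [32.9 63.3] long axis -1.8 [209 201 177]
0.49 px [119, 281, 31, 17] c [434.5 478.7] wh [30.5 69.7] long axis -68.4 [154  94  39]
[356 362 364 363 362 367 364 332 260 155 102  88  94  98  97  97  90  88
 112 131 128 151 133 139]
```

>>> drive_tool(
  rows=[
    {"dx":0,"dy":-0.01,"dz":0.3,"wx":0,"wy":0,"wz":0,"hand":20},
    {"dx":0,"dy":-0.01,"dz":0.6,"wx":0,"wy":0,"wz":0,"hand":20},
    {"dx":-0.05,"dy":-0.01,"dz":0.6,"wx":0,"wy":0,"wz":0,"hand":20},
    {"dx":-0.15,"dy":-0.01,"dz":0.6,"wx":0,"wy":0,"wz":0,"hand":20},
    {"dx":-0.25,"dy":-0.01,"dz":0.6,"wx":0,"wy":0,"wz":0,"hand":20},
    {"dx":-0.35,"dy":-0.01,"dz":0.6,"wx":0,"wy":0,"wz":0,"hand":20},
    {"dx":-0.48,"dy":-0.01,"dz":0.6,"wx":0,"wy":0,"wz":0,"hand":20},
    {"dx":-0.61,"dy":-0.01,"dz":0.6,"wx":0,"wy":0,"wz":0,"hand":20},
    {"dx":-0.74,"dy":-0.01,"dz":0.6,"wx":0,"wy":0,"wz":0,"hand":20},
    {"dx":-0.87,"dy":-0.01,"dz":0.6,"wx":0,"wy":0,"wz":0,"hand":20},
    {"dx":-1,"dy":-0.01,"dz":0.6,"wx":0,"wy":0,"wz":0,"hand":20},
    {"dx":-1.13,"dy":-0.01,"dz":0.6,"wx":0,"wy":0,"wz":0,"hand":20},
    {"dx":-1.26,"dy":-0.01,"dz":0.6,"wx":0,"wy":0,"wz":0,"hand":20},
    {"dx":-1.39,"dy":-0.01,"dz":0.6,"wx":0,"wy":0,"wz":0,"hand":20},
    {"dx":-1.52,"dy":-0.01,"dz":0.6,"wx":0,"wy":0,"wz":0,"hand":20},
    {"dx":-1.65,"dy":-0.01,"dz":0.6,"wx":0,"wy":0,"wz":0,"hand":20},
    {"dx":-1.78,"dy":-0.01,"dz":0.6,"wx":0,"wy":0,"wz":0,"hand":20},
    {"dx":-1.91,"dy":-0.01,"dz":0.6,"wx":0,"wy":0,"wz":0,"hand":20},
    {"dx":-2.04,"dy":-0.01,"dz":0.6,"wx":0,"wy":0,"wz":0,"hand":20},
    {"dx":-2.1,"dy":-0.01,"dz":0.6,"wx":0,"wy":0,"wz":0,"hand":20},
  ],
)

```text
clock: 45.25
eef_pos: [0.5424, 0.0217, 0.0289]
tool_rot: [0.025, 1.0, 0.0, 0.0]
ft_force: [-0.2, 1.0, -1.2]
grip_width: 0.0244
grasp_force: 60.9
```

```bash
python3 -c "
from h import *
rx();plan((W(-.066,.03,.029),180+YD))"
```

```text
reader x,y mm -72.8 29.5 z 0.0289 F along x -0.2 [-0.2  1.  -1.2]
[0.549 0.022 0.029] -> [-0.14, 0.01, -0.0] 0.0
```

>>> drive_tool(
  rows=[
    {"dx":-0.04,"dy":0.01,"dz":0,"wx":0,"wy":0,"wz":0,"hand":20},
    {"dx":-0.08,"dy":0.01,"dz":0,"wx":0,"wy":0,"wz":0,"hand":20},
    {"dx":-0.12,"dy":0.01,"dz":0,"wx":0,"wy":0,"wz":0,"hand":20},
    {"dx":-0.14,"dy":0.01,"dz":0,"wx":0,"wy":0,"wz":0,"hand":20},
    {"dx":-0.14,"dy":0.01,"dz":0,"wx":0,"wy":0,"wz":0,"hand":20},
  ],
)

```text
clock: 45.75
eef_pos: [0.5487, 0.0219, 0.0288]
tool_rot: [0.025, 1.0, 0.0, 0.0]
ft_force: [0.1, -0.1, -0.9]
grip_width: 0.0245
grasp_force: 60.9
```

>>> drive_tool(
  rows=[
    {"dx":-0.02,"dy":0,"dz":0,"wx":0,"wy":0,"wz":0,"hand":20},
    {"dx":-0.04,"dy":0,"dz":0,"wx":0,"wy":0,"wz":0,"hand":20},
    {"dx":-0.04,"dy":0,"dz":0,"wx":0,"wy":0,"wz":0,"hand":20},
  ],
)

```text
clock: 46.05
eef_pos: [0.5507, 0.0218, 0.0288]
tool_rot: [0.025, 1.0, 0.0, 0.0]
ft_force: [-0.5, -0.1, -0.6]
grip_width: 0.0248
grasp_force: 60.9
```

>>> drive_tool(
  rows=[
    {"dx":-0.02,"dy":0,"dz":0,"wx":0,"wy":0,"wz":0,"hand":20},
    {"dx":-0.04,"dy":0,"dz":0,"wx":0,"wy":0,"wz":0,"hand":20},
    {"dx":-0.04,"dy":0,"dz":0,"wx":0,"wy":0,"wz":0,"hand":20},
  ],
)

```text
clock: 46.35
eef_pos: [0.5527, 0.0217, 0.0288]
tool_rot: [0.025, 1.0, 0.0, 0.0]
ft_force: [-0.3, 0.5, -1.6]
grip_width: 0.0242
grasp_force: 60.9
```

>>> drive_tool(
  rows=[
    {"dx":-0.02,"dy":0,"dz":0,"wx":0,"wy":0,"wz":0,"hand":20},
    {"dx":-0.04,"dy":0,"dz":0,"wx":0,"wy":0,"wz":0,"hand":20},
    {"dx":-0.04,"dy":0,"dz":0,"wx":0,"wy":0,"wz":0,"hand":20},
  ],
)

```text
clock: 46.65
eef_pos: [0.5547, 0.0216, 0.0288]
tool_rot: [0.025, 1.0, 0.0, 0.0]
ft_force: [-0.5, 0.5, -0.4]
grip_width: 0.0249
grasp_force: 60.9
```

>>> drive_tool(
  rows=[
    {"dx":-0.02,"dy":0,"dz":0,"wx":0,"wy":0,"wz":0,"hand":20},
    {"dx":-0.04,"dy":0,"dz":0,"wx":0,"wy":0,"wz":0,"hand":20},
    {"dx":-0.04,"dy":0,"dz":0,"wx":0,"wy":0,"wz":0,"hand":20},
  ],
)

```text
clock: 46.95
eef_pos: [0.5567, 0.0215, 0.0288]
tool_rot: [0.025, 1.0, -0.0, 0.0]
ft_force: [0.2, -0.2, -0.5]
grip_width: 0.0245
grasp_force: 60.9
```

>>> drive_tool(
  rows=[
    {"dx":-0.02,"dy":0,"dz":0,"wx":0,"wy":0,"wz":0,"hand":20},
    {"dx":-0.04,"dy":0,"dz":0,"wx":0,"wy":0,"wz":0,"hand":20},
    {"dx":-0.04,"dy":0,"dz":0,"wx":0,"wy":0,"wz":0,"hand":20},
  ],
)

```text
clock: 47.25
eef_pos: [0.557, 0.0215, 0.0284]
tool_rot: [0.024, 1.0, 0.0, -0.002]
ft_force: [-4.3, 0.9, 0.8]
grip_width: 0.0243
grasp_force: 61.1
```

>>> drive_tool(
  rows=[
    {"dx":-0.02,"dy":0,"dz":0,"wx":0,"wy":0,"wz":0,"hand":20},
    {"dx":-0.04,"dy":0,"dz":0,"wx":0,"wy":0,"wz":0,"hand":20},
    {"dx":-0.04,"dy":0,"dz":0,"wx":0,"wy":0,"wz":0,"hand":20},
  ],
)

```text
clock: 47.55
eef_pos: [0.5571, 0.0215, 0.0279]
tool_rot: [0.024, 1.0, 0.0, -0.003]
ft_force: [-7.6, 0.7, 2.5]
grip_width: 0.0247
grasp_force: 61.3
```

>>> drive_tool(
  rows=[
    {"dx":0.3,"dy":0,"dz":0,"wx":0,"wy":0,"wz":0,"hand":20},
    {"dx":0.9,"dy":0,"dz":0,"wx":0,"wy":0,"wz":0,"hand":20},
    {"dx":1.5,"dy":0,"dz":0,"wx":0,"wy":0,"wz":0,"hand":20},
    {"dx":2.1,"dy":0,"dz":0,"wx":0,"wy":0,"wz":0,"hand":20},
    {"dx":2.4,"dy":0,"dz":0,"wx":0,"wy":0,"wz":0,"hand":20},
    {"dx":2.4,"dy":0,"dz":-0.5,"wx":0,"wy":0,"wz":0,"hand":20},
    {"dx":2.4,"dy":0.3,"dz":-0.6,"wx":0,"wy":0,"wz":0,"hand":20},
    {"dx":2.4,"dy":1.2,"dz":-0.6,"wx":0,"wy":0,"wz":0,"hand":20},
    {"dx":2.4,"dy":1.2,"dz":-0.6,"wx":0,"wy":0,"wz":0,"hand":20},
    {"dx":2.4,"dy":1.2,"dz":-0.6,"wx":0,"wy":0,"wz":0,"hand":20},
  ],
)

```text
clock: 48.55
eef_pos: [0.4445, 0.088, 0.0592]
tool_rot: [0.023, 1.0, -0.0, 0.001]
ft_force: [-0.2, -0.8, -0.6]
grip_width: 0.0244
grasp_force: 60.9
```

```bash
python3 -c "
from h import *
rx(); st(); plan((W(-.174,.09,.029),180+YD))
im=bot.camera('top'); save('t16',im);boxes('top',z=.026,img=im)
im=bot.camera('wrist'); print(im[180:204,320].sum(1))"
```

```text
reader x,y mm -173.8 90.8 z 0.0592 F along x -0.17 [-0.2 -0.8 -0.6]
t 48.5 p [0.4445 0.088  0.0592] yaw 177.32 tilt 0.13 F [-0.2 -0.8 -0.6] w 0.0244 g 60.9 j [ 0.2   0.32 -0.41  0.84 -0.    0.24]
[0.444 0.087 0.029] -> [0.0, -0.02, 0.6] 0.03
0.83 px [121, 316, 24, 15] c [331.2 473.6] wh [69.3 29.8] long axis 76.2 [202  94  37]
0.73 px [262, 224, 13, 25] c [574.2  80.4] wh [30.2 60.7] long axis -1.8 [211 205 194]
0.7 px [283, 188, 35, 7] c [669.7  27.6] wh [99.6 28. ] long axis 88.1 [149  28  25]
0.62 px [119, 279, 29, 15] c [433.6 478.8] wh [31.3 69.2] long axis -70.6 [202  95  37]
[345 341 337 334 348 338 336 309 244 162  84  90  94  96  79  80  76 112
 117 124 136 146 150 130]
```

>>> drive_tool(
  rows=[
    {"dx":0,"dy":-0.02,"dz":0.3,"wx":0,"wy":0,"wz":0,"hand":20},
    {"dx":0,"dy":-0.02,"dz":0.6,"wx":0,"wy":0,"wz":0,"hand":20},
    {"dx":-0.05,"dy":-0.02,"dz":0.6,"wx":0,"wy":0,"wz":0,"hand":20},
    {"dx":-0.15,"dy":-0.02,"dz":0.6,"wx":0,"wy":0,"wz":0,"hand":20},
    {"dx":-0.25,"dy":-0.02,"dz":0.6,"wx":0,"wy":0,"wz":0,"hand":20},
    {"dx":-0.35,"dy":-0.02,"dz":0.6,"wx":0,"wy":0,"wz":0,"hand":20},
    {"dx":-0.47,"dy":-0.02,"dz":0.6,"wx":0,"wy":0,"wz":0,"hand":20},
    {"dx":-0.59,"dy":-0.02,"dz":0.6,"wx":0,"wy":0,"wz":0,"hand":20},
    {"dx":-0.71,"dy":-0.02,"dz":0.6,"wx":0,"wy":0,"wz":0,"hand":20},
    {"dx":-0.83,"dy":-0.02,"dz":0.6,"wx":0,"wy":0,"wz":0,"hand":20},
    {"dx":-0.95,"dy":-0.02,"dz":0.6,"wx":0,"wy":0,"wz":0,"hand":20},
    {"dx":-1.07,"dy":-0.02,"dz":0.6,"wx":0,"wy":0,"wz":0,"hand":20},
    {"dx":-1.19,"dy":-0.02,"dz":0.6,"wx":0,"wy":0,"wz":0,"hand":20},
    {"dx":-1.31,"dy":-0.02,"dz":0.6,"wx":0,"wy":0,"wz":0,"hand":20},
    {"dx":-1.43,"dy":-0.02,"dz":0.6,"wx":0,"wy":0,"wz":0,"hand":20},
    {"dx":-1.55,"dy":-0.02,"dz":0.6,"wx":0,"wy":0,"wz":0,"hand":20},
    {"dx":-1.67,"dy":-0.02,"dz":0.6,"wx":0,"wy":0,"wz":0,"hand":20},
    {"dx":-1.79,"dy":-0.02,"dz":0.6,"wx":0,"wy":0,"wz":0,"hand":20},
    {"dx":-1.91,"dy":-0.02,"dz":0.6,"wx":0,"wy":0,"wz":0,"hand":20},
    {"dx":-2.02,"dy":-0.02,"dz":0.6,"wx":0,"wy":0,"wz":0,"hand":20},
  ],
)

```text
clock: 50.7
eef_pos: [0.545, 0.0811, 0.0288]
tool_rot: [0.025, 1.0, 0.0, 0.0]
ft_force: [-1.5, -0.4, -0.7]
grip_width: 0.0244
grasp_force: 60.9
```

```bash
python3 -c "
from h import *
rx();plan((W(-.066,.09,.029),180+YD))"
```

```text
reader x,y mm -73.2 88.9 z 0.0288 F along x -1.43 [-1.5 -0.4 -0.7]
[0.552 0.082 0.029] -> [-0.14, 0.02, -0.0] 0.0
```

>>> drive_tool(
  rows=[
    {"dx":-0.04,"dy":0.02,"dz":0,"wx":0,"wy":0,"wz":0,"hand":20},
    {"dx":-0.08,"dy":0.02,"dz":0,"wx":0,"wy":0,"wz":0,"hand":20},
    {"dx":-0.12,"dy":0.02,"dz":0,"wx":0,"wy":0,"wz":0,"hand":20},
    {"dx":-0.14,"dy":0.02,"dz":0,"wx":0,"wy":0,"wz":0,"hand":20},
    {"dx":-0.14,"dy":0.02,"dz":0,"wx":0,"wy":0,"wz":0,"hand":20},
  ],
)

```text
clock: 51.2
eef_pos: [0.5516, 0.0818, 0.0288]
tool_rot: [0.025, 1.0, 0.0, 0.0]
ft_force: [-0.2, 0.2, -0.5]
grip_width: 0.0244
grasp_force: 60.9
```

>>> drive_tool(
  rows=[
    {"dx":-0.02,"dy":0,"dz":0,"wx":0,"wy":0,"wz":0,"hand":20},
    {"dx":-0.04,"dy":0,"dz":0,"wx":0,"wy":0,"wz":0,"hand":20},
    {"dx":-0.04,"dy":0,"dz":0,"wx":0,"wy":0,"wz":0,"hand":20},
  ],
)

```text
clock: 51.5
eef_pos: [0.5536, 0.0817, 0.0288]
tool_rot: [0.025, 1.0, 0.0, 0.0]
ft_force: [-0.6, 0.1, -0.6]
grip_width: 0.0249
grasp_force: 60.9
```

>>> drive_tool(
  rows=[
    {"dx":-0.02,"dy":0,"dz":0,"wx":0,"wy":0,"wz":0,"hand":20},
    {"dx":-0.04,"dy":0,"dz":0,"wx":0,"wy":0,"wz":0,"hand":20},
    {"dx":-0.04,"dy":0,"dz":0,"wx":0,"wy":0,"wz":0,"hand":20},
  ],
)

```text
clock: 51.8
eef_pos: [0.5557, 0.0816, 0.0288]
tool_rot: [0.025, 1.0, 0.0, 0.0]
ft_force: [-0.0, -0.2, -0.0]
grip_width: 0.0247
grasp_force: 60.9
```

>>> drive_tool(
  rows=[
    {"dx":-0.02,"dy":0,"dz":0,"wx":0,"wy":0,"wz":0,"hand":20},
    {"dx":-0.04,"dy":0,"dz":0,"wx":0,"wy":0,"wz":0,"hand":20},
    {"dx":-0.04,"dy":0,"dz":0,"wx":0,"wy":0,"wz":0,"hand":20},
  ],
)

```text
clock: 52.1
eef_pos: [0.5577, 0.0815, 0.0288]
tool_rot: [0.025, 1.0, -0.0, 0.0]
ft_force: [-0.5, 0.0, -0.7]
grip_width: 0.0246
grasp_force: 60.9
```

>>> drive_tool(
  rows=[
    {"dx":-0.02,"dy":0,"dz":0,"wx":0,"wy":0,"wz":0,"hand":20},
    {"dx":-0.04,"dy":0,"dz":0,"wx":0,"wy":0,"wz":0,"hand":20},
    {"dx":-0.04,"dy":0,"dz":0,"wx":0,"wy":0,"wz":0,"hand":20},
  ],
)

```text
clock: 52.4
eef_pos: [0.5591, 0.0815, 0.0287]
tool_rot: [0.025, 1.0, 0.0, -0.0]
ft_force: [-1.4, 0.5, -0.7]
grip_width: 0.0246
grasp_force: 61.0
```

>>> drive_tool(
  rows=[
    {"dx":-0.02,"dy":0,"dz":0,"wx":0,"wy":0,"wz":0,"hand":20},
    {"dx":-0.04,"dy":0,"dz":0,"wx":0,"wy":0,"wz":0,"hand":20},
    {"dx":-0.04,"dy":0,"dz":0,"wx":0,"wy":0,"wz":0,"hand":20},
  ],
)

```text
clock: 52.7
eef_pos: [0.5592, 0.0814, 0.0282]
tool_rot: [0.024, 1.0, -0.0, -0.002]
ft_force: [-6.1, 0.9, 1.8]
grip_width: 0.0244
grasp_force: 61.2
```

>>> drive_tool(
  rows=[
    {"dx":-0.02,"dy":0,"dz":0,"wx":0,"wy":0,"wz":0,"hand":20},
    {"dx":-0.04,"dy":0,"dz":0,"wx":0,"wy":0,"wz":0,"hand":20},
    {"dx":-0.04,"dy":0,"dz":0,"wx":0,"wy":0,"wz":0,"hand":20},
  ],
)

```text
clock: 53.0
eef_pos: [0.5593, 0.0813, 0.0278]
tool_rot: [0.024, 1.0, -0.0, -0.004]
ft_force: [-9.0, 0.2, 2.8]
grip_width: 0.0243
grasp_force: 61.3
```

>>> drive_tool(
  rows=[
    {"dx":0.2,"dy":0,"dz":0,"wx":0,"wy":0,"wz":0,"hand":20},
    {"dx":0.6,"dy":0,"dz":0,"wx":0,"wy":0,"wz":0,"hand":20},
    {"dx":1.2,"dy":0,"dz":0,"wx":0,"wy":0,"wz":0,"hand":20},
    {"dx":1.8,"dy":0,"dz":0,"wx":0,"wy":0,"wz":0,"hand":20},
    {"dx":2.4,"dy":0,"dz":0,"wx":0,"wy":0,"wz":0,"hand":20},
    {"dx":2.4,"dy":0,"dz":-1,"wx":0,"wy":0,"wz":0,"hand":20},
    {"dx":2.4,"dy":0,"dz":-1.6,"wx":0,"wy":0,"wz":0,"hand":20},
    {"dx":2.4,"dy":0,"dz":-1.6,"wx":0,"wy":0,"wz":0,"hand":20},
  ],
)

```text
clock: 53.8
eef_pos: [0.4476, 0.0879, 0.1135]
tool_rot: [0.025, 1.0, 0.001, 0.006]
ft_force: [1.8, 0.5, -1.0]
grip_width: 0.0246
grasp_force: 60.9
```

```bash
python3 -c "
from h import *
st(); plan(([.487,-.36,.11],178),([.487,-.36,.024],178))"
```

```text
t 53.8 p [0.4476 0.0879 0.1135] yaw 177.19 tilt 0.69 F [ 1.8  0.5 -1. ] w 0.0246 g 60.9 j [ 0.19  0.25 -0.34  0.97 -0.    0.24]
[ 0.487 -0.36   0.11 ] -> [-1.22, -8.91, 0.06] -0.16
[ 0.487 -0.36   0.024] -> [-1.2, -8.91, 1.78] -0.16
```

>>> drive_tool(
  rows=[
    {"dx":0,"dy":-1,"dz":0,"wx":0,"wy":0,"wz":-0.2,"hand":20},
    {"dx":0,"dy":-2,"dz":0,"wx":0,"wy":0,"wz":-0.2,"hand":20},
    {"dx":0,"dy":-3,"dz":0,"wx":0,"wy":0,"wz":-0.2,"hand":20},
    {"dx":0,"dy":-4,"dz":0,"wx":0,"wy":0,"wz":-0.2,"hand":20},
    {"dx":0,"dy":-5,"dz":0,"wx":0,"wy":0,"wz":-0.2,"hand":20},
    {"dx":-0.3,"dy":-6,"dz":0,"wx":0,"wy":0,"wz":-0.2,"hand":20},
    {"dx":-0.6,"dy":-7,"dz":0,"wx":0,"wy":0,"wz":-0.2,"hand":20},
    {"dx":-0.9,"dy":-8,"dz":0,"wx":0,"wy":0,"wz":-0.2,"hand":20},
    {"dx":-1.2,"dy":-8.9,"dz":0,"wx":0,"wy":0,"wz":-0.2,"hand":20},
    {"dx":-1.2,"dy":-8.9,"dz":0,"wx":0,"wy":0,"wz":-0.2,"hand":20},
    {"dx":-1.2,"dy":-8.9,"dz":0,"wx":0,"wy":0,"wz":-0.2,"hand":20},
    {"dx":-1.2,"dy":-8.9,"dz":0.7,"wx":0,"wy":0,"wz":-0.2,"hand":20},
    {"dx":-1.2,"dy":-8.9,"dz":1.2,"wx":0,"wy":0,"wz":-0.2,"hand":20},
    {"dx":-1.2,"dy":-8.9,"dz":1.5,"wx":0,"wy":0,"wz":-0.2,"hand":20},
    {"dx":-1.2,"dy":-8.9,"dz":1.5,"wx":0,"wy":0,"wz":-0.2,"hand":20},
    {"dx":-1.2,"dy":-8.9,"dz":1.5,"wx":0,"wy":0,"wz":-0.2,"hand":20},
  ],
)

```text
clock: 55.4
eef_pos: [0.4816, -0.359, 0.034]
tool_rot: [0.015, 1.0, 0.0, -0.0]
ft_force: [-0.3, -0.3, 0.0]
grip_width: 0.0245
grasp_force: 60.9
```

```bash
python3 -c "
from h import *
st(); plan(([.487,-.36,.0235],178)); o=bot.get_obs()
plan((post(1.55,.19),87.2+YD*0),([.5,-.1,.3],177.2))"
```

```text
t 55.4 p [ 0.4816 -0.359   0.034 ] yaw 178.27 tilt 0.03 F [-0.3 -0.3  0. ] w 0.0245 g 60.9 j [-0.64  0.6  -0.02  0.95  0.   -0.61]
[ 0.487 -0.36   0.024] -> [-0.11, -0.02, 0.21] 0.05
[0.661 0.056 0.19 ] -> [-3.33, 8.42, -3.12] 18.21
[ 0.5 -0.1  0.3] -> [-0.21, 5.19, -5.32] 0.21
```

>>> drive_tool(
  rows=[
    {"dx":-0.1,"dy":0,"dz":0.1,"wx":0,"wy":0,"wz":0,"hand":20},
    {"dx":-0.1,"dy":0,"dz":0.2,"wx":0,"wy":0,"wz":0,"hand":20},
    {"dx":-0.1,"dy":0,"dz":0.22,"wx":0,"wy":0,"wz":0,"hand":20},
    {"dx":-0.1,"dy":0,"dz":0.22,"wx":0,"wy":0,"wz":0,"hand":20},
    {"dx":-0.1,"dy":0,"dz":0.22,"wx":0,"wy":0,"wz":0,"hand":44},
    {"dx":-0.1,"dy":0,"dz":0.22,"wx":0,"wy":0,"wz":0,"hand":44},
    {"dx":-0.1,"dy":0,"dz":0.22,"wx":0,"wy":0,"wz":0,"hand":44},
    {"dx":-0.1,"dy":0,"dz":0.22,"wx":0,"wy":0,"wz":0,"hand":44},
    {"dx":-0.1,"dy":0,"dz":-0.3,"wx":0,"wy":0,"wz":0,"hand":44},
    {"dx":-0.1,"dy":0,"dz":-1.2,"wx":0,"wy":0,"wz":0,"hand":44},
    {"dx":-0.2,"dy":1,"dz":-2.2,"wx":0,"wy":0,"wz":0,"hand":44},
    {"dx":-0.5,"dy":4,"dz":-5.3,"wx":0,"wy":0,"wz":0.2,"hand":44},
    {"dx":-0.5,"dy":4,"dz":-5.3,"wx":0,"wy":0,"wz":0.2,"hand":44},
    {"dx":-0.5,"dy":4,"dz":-5.3,"wx":0,"wy":0,"wz":0.2,"hand":44},
    {"dx":-0.5,"dy":4,"dz":-5.3,"wx":0,"wy":0,"wz":0.2,"hand":44},
    {"dx":-0.5,"dy":4,"dz":-5.3,"wx":0,"wy":0,"wz":0.2,"hand":44},
    {"dx":-0.5,"dy":4,"dz":-5.3,"wx":0,"wy":0,"wz":0.2,"hand":44},
  ],
)

```text
clock: 57.1
eef_pos: [0.5152, -0.1588, 0.304]
tool_rot: [0.022, 1.0, -0.001, 0.005]
ft_force: [0.1, -0.9, -0.6]
grip_width: 0.0441
grasp_force: 0.0
```

```bash
python3 -c "
from h import *
st(); im=bot.camera('wrist'); save('w17',im); boxes(thing='pusher',z=.024,img=im); boxes(thing='mat',z=.003,img=im)
plan((post(1.56,.18),90+YD),(post(1.56,.105),90+YD))"
```

```text
t 57.1 p [ 0.5152 -0.1588  0.304 ] yaw 177.44 tilt 0.54 F [ 0.1 -0.9 -0.6] w 0.0441 g 0.0 j [-0.3   0.3   0.24  1.5   0.   -0.25]
0.68 px [140, 194, 46, 119] c [ 500.6 -357.8] wh [ 37.3 128.8] long axis -2.5 [41 43 42]
[0.661 0.056 0.18 ] -> [-2.76, 4.5, 2.36] 18.0
[0.661 0.056 0.105] -> [-2.76, 4.5, 3.86] 18.0
```

View pics/w17.png

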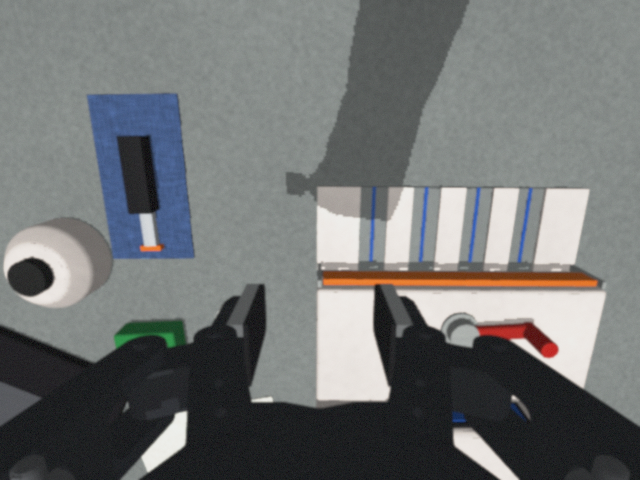

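>>> drive_tool(
  rows=[
    {"dx":-2.76,"dy":4.5,"dz":2.3,"wx":0,"wy":0,"wz":18,"hand":45},
    {"dx":-2.76,"dy":4.5,"dz":2.3,"wx":0,"wy":0,"wz":18,"hand":45},
    {"dx":-2.76,"dy":4.5,"dz":2.3,"wx":0,"wy":0,"wz":18,"hand":45},
    {"dx":-2.76,"dy":4.5,"dz":2.3,"wx":0,"wy":0,"wz":18,"hand":45},
    {"dx":-2.76,"dy":4.5,"dz":2.3,"wx":0,"wy":0,"wz":18,"hand":45},
    {"dx":-2.76,"dy":4.5,"dz":2.3,"wx":0,"wy":0,"wz":18,"hand":45},
    {"dx":-2.76,"dy":4.5,"dz":2.3,"wx":0,"wy":0,"wz":18,"hand":45},
    {"dx":-2.76,"dy":4.5,"dz":2.3,"wx":0,"wy":0,"wz":18,"hand":45},
    {"dx":-2.76,"dy":4.5,"dz":2.3,"wx":0,"wy":0,"wz":18,"hand":45},
    {"dx":-2.76,"dy":4.5,"dz":2.3,"wx":0,"wy":0,"wz":18,"hand":45},
    {"dx":-2.76,"dy":4.5,"dz":2.3,"wx":0,"wy":0,"wz":18,"hand":45},
    {"dx":-2.76,"dy":4.5,"dz":2.3,"wx":0,"wy":0,"wz":18,"hand":45},
    {"dx":-2.76,"dy":4.5,"dz":2.3,"wx":0,"wy":0,"wz":18,"hand":45},
    {"dx":-2.76,"dy":4.5,"dz":2.3,"wx":0,"wy":0,"wz":18,"hand":45},
  ],
)

```text
clock: 58.65
eef_pos: [0.6615, 0.056, 0.1828]
tool_rot: [0.724, 0.69, -0.001, -0.001]
ft_force: [0.4, 1.3, 0.2]
grip_width: 0.045
grasp_force: 0.0
```

```bash
python3 -c "
from h import *
st(); plan((post(1.56,.105),90+YD))"
```

```text
t 58.6 p [0.6615 0.056  0.1828] yaw 87.2 tilt 0.1 F [0.4 1.3 0.2] w 0.045 g 0.0 j [ 0.08  0.6   0.4   1.37 -0.    1.7 ]
[0.661 0.056 0.105] -> [0.01, -0.0, 1.56] 0.0
```

>>> drive_tool(
  rows=[
    {"dx":0.01,"dy":0,"dz":0.6,"wx":0,"wy":0,"wz":0,"hand":45},
    {"dx":0.01,"dy":0,"dz":1.1,"wx":0,"wy":0,"wz":0,"hand":45},
    {"dx":0.01,"dy":0,"dz":1.45,"wx":0,"wy":0,"wz":0,"hand":45},
    {"dx":0.01,"dy":0,"dz":1.55,"wx":0,"wy":0,"wz":0,"hand":45},
    {"dx":0.01,"dy":0,"dz":1.55,"wx":0,"wy":0,"wz":0,"hand":45},
    {"dx":0.01,"dy":0,"dz":1.55,"wx":0,"wy":0,"wz":0,"hand":22},
    {"dx":0.01,"dy":0,"dz":1.55,"wx":0,"wy":0,"wz":0,"hand":22},
    {"dx":0.01,"dy":0,"dz":1.55,"wx":0,"wy":0,"wz":0,"hand":22},
    {"dx":0.01,"dy":0,"dz":1.55,"wx":0,"wy":0,"wz":0,"hand":22},
  ],
)

```text
clock: 59.55
eef_pos: [0.6624, 0.0573, 0.1072]
tool_rot: [0.724, 0.69, 0.001, 0.001]
ft_force: [-0.3, 0.9, -0.3]
grip_width: 0.0221
grasp_force: 0.2
```

```bash
python3 -c "
from h import *
st(); o=bot.get_obs()
for d in np.linspace(85,-2,17):
    a,w=rel(o,post(np.radians(d),.105),180-d+YD); print(round(d),a,round(w,2))
"
```

```text
t 59.5 p [0.6624 0.0573 0.1072] yaw 87.19 tilt 0.09 F [-0.3  0.9 -0.3] w 0.0221 g 0.2 j [ 0.09  0.64  0.27  1.2  -0.    1.71]
85 [-0.02, -0.13, 0.04] -1.0
80 [-0.04, -0.26, 0.04] -2.08
74 [-0.07, -0.39, 0.04] -3.17
69 [-0.11, -0.51, 0.04] -4.26
63 [-0.17, -0.63, 0.04] -5.35
58 [-0.23, -0.75, 0.04] -6.43
52 [-0.31, -0.86, 0.04] -7.52
47 [-0.4, -0.96, 0.04] -8.61
42 [-0.49, -1.05, 0.04] -9.7
36 [-0.59, -1.14, 0.04] -10.78
31 [-0.71, -1.21, 0.04] -11.87
25 [-0.82, -1.27, 0.04] -12.96
20 [-0.95, -1.32, 0.04] -14.05
14 [-1.07, -1.36, 0.04] -15.13
9 [-1.2, -1.39, 0.04] -16.22
3 [-1.33, -1.4, 0.04] -17.31
-2 [-1.47, -1.4, 0.04] -18.4
```

>>> drive_tool(
  rows=[
    {"dx":-0.02,"dy":-0.13,"dz":0.03,"wx":0,"wy":0,"wz":-1,"hand":22},
    {"dx":-0.04,"dy":-0.26,"dz":0.03,"wx":0,"wy":0,"wz":-2.1,"hand":22},
    {"dx":-0.07,"dy":-0.39,"dz":0.03,"wx":0,"wy":0,"wz":-3.2,"hand":22},
    {"dx":-0.11,"dy":-0.51,"dz":0.03,"wx":0,"wy":0,"wz":-4.3,"hand":22},
    {"dx":-0.17,"dy":-0.63,"dz":0.03,"wx":0,"wy":0,"wz":-5.4,"hand":22},
    {"dx":-0.23,"dy":-0.75,"dz":0.03,"wx":0,"wy":0,"wz":-6.4,"hand":22},
    {"dx":-0.31,"dy":-0.86,"dz":0.03,"wx":0,"wy":0,"wz":-7.5,"hand":22},
    {"dx":-0.4,"dy":-0.96,"dz":0.03,"wx":0,"wy":0,"wz":-8.6,"hand":22},
    {"dx":-0.49,"dy":-1.05,"dz":0.03,"wx":0,"wy":0,"wz":-9.7,"hand":22},
    {"dx":-0.59,"dy":-1.14,"dz":0.03,"wx":0,"wy":0,"wz":-10.8,"hand":22},
    {"dx":-0.71,"dy":-1.21,"dz":0.03,"wx":0,"wy":0,"wz":-11.9,"hand":22},
    {"dx":-0.82,"dy":-1.27,"dz":0.03,"wx":0,"wy":0,"wz":-13,"hand":22},
    {"dx":-0.95,"dy":-1.32,"dz":0.03,"wx":0,"wy":0,"wz":-14,"hand":22},
    {"dx":-1.07,"dy":-1.36,"dz":0.03,"wx":0,"wy":0,"wz":-15.1,"hand":22},
    {"dx":-1.2,"dy":-1.39,"dz":0.03,"wx":0,"wy":0,"wz":-16.2,"hand":22},
    {"dx":-1.33,"dy":-1.4,"dz":0.03,"wx":0,"wy":0,"wz":-17.3,"hand":22},
    {"dx":-1.42,"dy":-1.4,"dz":0.03,"wx":0,"wy":0,"wz":-18,"hand":22},
    {"dx":-1.45,"dy":-1.4,"dz":0.03,"wx":0,"wy":0,"wz":-18.2,"hand":22},
    {"dx":-1.45,"dy":-1.4,"dz":0.03,"wx":0,"wy":0,"wz":-18.2,"hand":22},
  ],
)

```text
clock: 61.45
eef_pos: [0.5887, -0.0118, 0.1051]
tool_rot: [0.016, 1.0, -0.0, 0.0]
ft_force: [-0.7, 0.7, 0.5]
grip_width: 0.0222
grasp_force: 0.1
```

>>> drive_tool(
  rows=[
    {"dx":0,"dy":-0.03,"dz":0,"wx":0,"wy":0,"wz":0,"hand":22},
    {"dx":0,"dy":-0.05,"dz":0,"wx":0,"wy":0,"wz":0,"hand":22},
  ],
)

```text
clock: 61.65
eef_pos: [0.5886, -0.0126, 0.105]
tool_rot: [0.016, 1.0, 0.002, 0.0]
ft_force: [-0.2, 7.4, 1.4]
grip_width: 0.022
grasp_force: 3.5
```

>>> drive_tool(
  rows=[
    {"dx":0,"dy":0.02,"dz":0,"wx":0,"wy":0,"wz":0,"hand":45},
    {"dx":0,"dy":0.02,"dz":0,"wx":0,"wy":0,"wz":0,"hand":45},
    {"dx":0,"dy":0.02,"dz":0,"wx":0,"wy":0,"wz":0,"hand":45},
    {"dx":0,"dy":0.02,"dz":-1,"wx":0,"wy":0,"wz":0,"hand":45},
    {"dx":0,"dy":0.02,"dz":-2,"wx":0,"wy":0,"wz":0,"hand":45},
    {"dx":0,"dy":-1.5,"dz":-4,"wx":0,"wy":0,"wz":0,"hand":45},
    {"dx":0,"dy":-1.5,"dz":-4,"wx":0,"wy":0,"wz":0,"hand":45},
    {"dx":0,"dy":-1.5,"dz":-4,"wx":0,"wy":0,"wz":0,"hand":45},
    {"dx":0,"dy":-1.5,"dz":-4,"wx":0,"wy":0,"wz":0,"hand":45},
  ],
)

```text
clock: 62.55
eef_pos: [0.5875, -0.0918, 0.309]
tool_rot: [0.018, 1.0, -0.001, 0.004]
ft_force: [1.4, 0.5, -0.0]
grip_width: 0.0449
grasp_force: 0.0
```

```bash
python3 -c "
from h import *
st(); im=bot.camera('wrist'); save('w18',im); boxes(thing='pusher',z=.024,img=im)
C=cam('wrist'); print(proj(C,post(0,.122)),proj(C,post(.1,.122)))
s=im.astype(int); m=(s[:,:,0]-s[:,:,1:].max(2)>70)&(s[:,:,1]<50); r,c=np.nonzero(m[:330]); print(len(r),c[r<r.min()+20].mean(),r.min(),r.max())"
```

```text
t 62.5 p [ 0.5875 -0.0918  0.309 ] yaw 177.98 tilt 0.48 F [ 1.4  0.5 -0. ] w 0.0449 g 0.0 j [-0.15  0.42  0.43  1.57 -0.   -0.12]
0.56 px [72, 128, 57, 128] c [ 502.9 -352.6] wh [ 40.7 129. ] long axis -2.4 [27 30 31]
[411.19325494 217.82103339] [419.24780919 218.35587137]
787 410.4767801857585 203 259
```

View pics/w18.png

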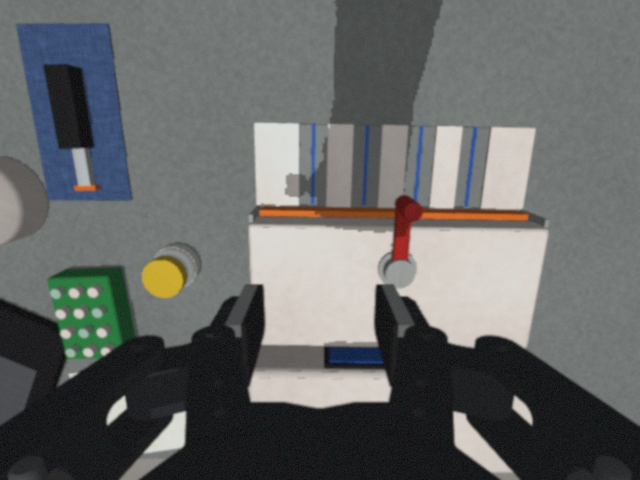

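The lever's post is at (410,210), where a closed lever should put it (predicted 411,218). The shutter is down, the apron is empty, and the pusher lies on its mat at (72,128). I'm handing the job in.

```bash
python3 -c "
from h import *
print(bot.job_done())"
```

```text
the job is handed in; nothing more can be done
None
```

I handed the job in at about 63 s of the 208 s limit; the hand-in gave no verdict, so pass or fail is unknown. All four cassettes (green, blue, yellow, red) were pushed against the stops of lanes 1 to 4, judged by contact force (9 N at most in the readings). The lever is closed, the pusher lies on its mat, and I noticed no bystander moved.

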